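Shelve a handbook and lock the sliding bookend

ROBOT

A 6-joint arm with a two-finger parallel gripper is mounted at the origin on the work surface. World frame = base frame: x ahead of the robot, y to its left, z up, the work surface at z = 0. Lengths are in m, angles in rad, forces in N, time in s.
With the tool pointing down it reaches from about 0.425 to 0.95 m from the base axis. Payload 3.5 kg.
Tool frame: the origin (TCP) lies between the finger pads; the fingertips stand 17 mm ahead of it and the grasp point (between the pads) lies 2 mm behind it; z points along the fingers, y is the direction in which the jaws open and shut (so a half turn about z gives the same grasp; the last joint's range is limited). The gripper opens to 85 mm and grips with 20 to 120 N. Pads are 22 mm wide; open, the fingers measure 114 mm over their backs; the gripper's body (76 mm by 85 mm) begins 54 mm behind the grasp point. The pads swing forward as they close: fully open they stand 13 mm farther back than shut.
Start: joints at [-1.488, 0.286, 1.577, -0, 1.279, -0.15], TCP at [0.156, -0.657, 0.248] pointing down, gripper open.
Joint ranges: [-2.77, 2.77], [-0.9, 2.22], [0.21, 2.48], [-1.53, 4.67], [0.24, 2.81], [-2.84, 2.84]. Speed limits (rad/s): [2.79, 2.79, 3.14, 3.14, 3.14, 3.14].

INTERFACE

Orientations are given as a unit quaternion [x, y, z, w].
In Python, from plant import ctrl gives the robot as it stands.
- The arm moves only by the tool carry_out, never from a script. Its argument "commands" is a list of rows, each an object with "delta_pos": the shift along the tool's x, y, z in m, a list of three; "delta_rot": the turn, a rotation vector about the tool's x, y, z in rad, a list of three; "claw": the opening in per cent of the stroke, from 0 (shut) to 100 (fully open). A call has 1 to 8 rows; each row is the pose to reach, as a shift and turn from the pose measured when the call began, along the tool's axes at that moment; what a row does not reach only later rows make up. A row lasts 1/12 s, in which the tool goes at most 41.7 mm and 7.16 degrees, less where a joint would pass 70% of its speed; a pose out of reach is approached as far as the arm can. A call with a gripper value outside its range is refused whole. The fingers move at their own pace and stop on an object; "force" is the grip in N (left out, the last holds). Time passes only in rows, so rows that repeat a pose let the fingers close. It gives the time, the measured TCP pose, the force and the opening at its end, in the units of the state.
- ctrl.get_state(): the state, without advancing time (a new reading comes with each control period).
- ctrl.read_camera(name): name is "scene" or "top"; returns (picture, depth): 400x640x3 uint8, red, green, blue; 400x640 float32, m along the optical axis (not along the pixel's ray), 0 where there is no reading.
- ctrl.camera_info(name): a dict with "fx", "fy", "cx", "cy" (pixels), "rvec" (rotation vector, rad) and "tvec" (3), from world to camera coordinates, as OpenCV has them. Camera axes: x right, y down, z forward; pixel columns grow to the right and rows downward; lengths in m; the calibration is good to about 2 mm. A picture is of the moment at which its call begins. camera_info takes no time and is no camera call.
- ctrl.sign_off(): hands the job in, once; it reports no verdict.
The state is a dict: "time": time; "qpos": joint angles; "dq": joint speeds; "joint_efforts": joint torques, N m; "eef_pos": TCP position; "tcp_rot": TCP orientation; "contact_force": force on the tool from outside, world axes, zero at the start; "wrist_torque": the same for the moment, N m; "opening": opening from 0.0 (shut) to 1.0 (fully open).
Only numpy, scipy, OpenCV 4.12 (cv2) and the standard library are available. Lean on these libraries where they do the work, as an engineer would, in place of code of your own. Each camera call takes 0.05 s, during which the arm holds its last target.

TASK

Stand the loose hardback book upright in the desk rack, in the gap between the grey file case already there and the sliding bookend; set it down, do not drop it. Then squeeze the bookend's release lever, keep it squeezed while you slide the bookend up to the tightest notch that the book and case still fit in, and let go so that it locks there. Leave the spare file case, the hole punch and the glass tumbler alone.

Things in the scene. Friction and masses are not known exactly. Their poses are not given: they have to be found in the camera images.
- rack: Low desk rack fixed to the desk; origin on the desk, z up, y along its rails (outward slide of the bookend), x across to the rear, notched rail. It has no floor: things in it stand on the desk between two rails 16 mm high, inner faces at x = -73 and +75 mm, ending at y = +150 mm. ONE of the two file cases (it varies) stands in it near the end plate; the other, the spare, outside beyond the plate.
- end_plate (a point): Middle of the inner face of the rack's fixed white end plate, at rack y = -120 mm, 50 mm up; axes as the rack's. The plate is 100 mm high, 188 mm wide. The case in the rack has its centre about 28 mm from this face, the spare's about 105 mm beyond it. The case in the rack may be pushed along the desk by book and bookend.
- bookend (a joint): Position in m of the sliding bookend along rack +y, 0 at the innermost notch. Notches at 0, 0.020, 0.040, 0.060 (2 mm play; the round-nosed tooth drops in when let go within 4 mm); beyond is a long parking slot, 0.088 to 0.117, where it starts. Clear gap from end plate to bookend face = 0.045 + this value. Locked unless the lever is squeezed; then it slides with about 2 N, more when pushing things.
- release_lever (a joint): Travel in m of the bookend's sprung release lever, towards rack -x: 0 let go (tooth out in the notch), 0.012 fully squeezed against its stop; above 0.008 the tooth is clear of the notches. The spring takes 3.6 N at first, 7.2 N at full squeeze.
- bookend_grip (a point): Point to pinch, between two upright black blades outside the bookend, 85 mm up (blade tops 101); axes as the rack's; moves with the bookend. Blades: 8 mm thick in x, 32 wide in y. Outer faces: fixed blade x = -17, lever blade +29 let go, +17 squeezed. Pinch from above along x, fingers outside both; 15 N is ample. Below them a bridge and the lever's arm reach 35 mm up.
- bookend_face (a point): Middle of the inner face (towards the end plate) of the bookend's upright white plate, 58 mm up; axes as the rack's; moves with the bookend. The plate is 130 mm wide (x), top 95 mm above the desk. The grip lies 50 mm from this face in rack +y.
- book_center (a point): Centre (half-way up) of the loose hardback book, grey covers, white pages, about 0.3 kg, standing upright alone on the desk: 120 mm long (its x), 34 mm thick (its y), 125 mm high (z). In the rack its length goes along the rack's x, either way round.
- book: The same loose book: origin under its centre, axes as point book_center.
- thin_case_center (a point): Centre of the thin grey plastic file case with lid and steel catch, 0.2 kg: 110 mm long (x), 28 mm thick (y), 90 mm high, standing upright, length along the rack's x.
- thick_case_center (a point): Centre of the thick grey plastic file case, the same but 48 mm thick, 0.3 kg.
- hole_punch: Bystander: office hole punch, 105 x 110 mm, 70 mm high, origin under its centre on the desk.
- tumbler: Bystander: empty drinking glass, 72 mm across, 105 mm high, origin under its centre on the desk.
There are look-alikes about, which are no part of the job. What is shaped like the book but pink or yellow is not meant.

How it is judged:
On the way, in this order (a step that is already met when the one before it is completed fails the run):
1. the book stands upright on the desk between the rack's rails, inside the rack, with the bookend still in its parking slot (x of book_center in the frame of rack between -0.03 and 0.03 m and y of book_center in the frame of rack between -0.12 and 0.06 m and angle between book_center's own z axis and vertical below 0.12 rad and height (world z) of book_center below 0.068 m and value of joint bookend above 0.085 m), for 0.2 s.
2. the bookend is slid inwards out of the parking slot with the lever squeezed (value of joint release_lever above 0.006 m and value of joint bookend below 0.083 m), for 0.1 s.
At the end, for the whole second after the job is handed in: Book and case upright (0.12 rad) in the rack on the desk; bookend in the notch leaving about 3 mm spare (joint 0.020 with the thin case, 0.040 with the thick, within 4 mm); lever let go (under 3 mm); all at rest; spare case standing outside beyond the end plate (x of book_center in the frame of rack between -0.03 and 0.03 m and y of book_center in the frame of rack between -0.12 and 0.06 m and angle between book_center's own z axis and vertical below 0.12 rad and height (world z) of book_center below 0.068 m and value of joint release_lever below 0.003 m and ((x of thin_case_center in the frame of rack between -0.03 and 0.03 m and y of thin_case_center in the frame of rack between -0.12 and 0.06 m and angle between each of thin_case_center, thick_case_center's own z axis and vertical below 0.12 rad and value of joint bookend between 0.016 and 0.024 m and y of thick_case_center in the frame of rack below -0.14 m) or (x of thick_case_center in the frame of rack between -0.03 and 0.03 m and y of thick_case_center in the frame of rack between -0.12 and 0.06 m and angle between each of thick_case_center, thin_case_center's own z axis and vertical below 0.12 rad and value of joint bookend between 0.036 and 0.044 m and y of thin_case_center in the frame of rack below -0.14 m)) and linear speed of book below 0.02 m/s and velocity of joint bookend between -0.01 and 0.01 m/s); the robot touches nothing.
It fails at once if the spare file case outside the rack is moved more than 20 mm ((y of thin_case_center in the frame of rack below -0.14 m and distance of thin_case_center from where it was at the start of the episode above 0.02 m) or (y of thick_case_center in the frame of rack below -0.14 m and distance of thick_case_center from where it was at the start of the episode above 0.02 m)).
It fails at once if the hole punch or the tumbler is moved more than 20 mm or tipped ((distance of hole_punch from where it was at the start of the episode above 0.02 m or angle between hole_punch's own z axis and vertical above 0.3 rad) or (distance of tumbler from where it was at the start of the episode above 0.02 m or angle between tumbler's own z axis and vertical above 0.3 rad)).
It fails at once if the book is dropped (moving faster than 0.5 m/s with no finger on it) (linear speed of book above 0.5 m/s and contact force between the fingers and book below 0.1 N).
It also fails if it takes over 58 s, if anything falls off the work surface, if the arm or the gripper's body presses on something with over 40 N, if the wrist force passes 120 N, or if a joint passes its speed limit or range.

## Working session

There is one attempt and no reset: what is moved stays moved. The work goes in short steps, Python scripts to look and compute and a tool call to move; the robot and the scene stay as the last step left them, time stands still between calls to the robot, and variables do not carry over. Pictures are saved under pics/ and viewed, and the job is handed in when it is done.

Besides the shell and the picture viewer there is one more tool, called after "Emit:" as name(argument=value, ...), one argument or row to a line, values as JSON. carry_out: Moves the arm, as the interface text tells. Its arguments: {"type":"object","properties":{"commands":{"type":"array"},"force":{"type":"number"}},"required":["commands"]}

```bash
ls; mkdir -p pics
cat > h.py <<'E'
import numpy as np, cv2
from plant import ctrl
from scipy.spatial.transform import Rotation as R
def snap(n,fn):
    im,d=ctrl.read_camera(n); cv2.imwrite(f'pics/{fn}.png',im[:,:,::-1]); np.savez(f'pics/{fn}.npz',im=im,d=d); return im,d
def crop(fn,r0,r1,c0,c1,s,out):
    im=np.load(f'pics/{fn}.npz')['im'][r0:r1,c0:c1,::-1]
    cv2.imwrite(f'pics/{out}.png',cv2.resize(im,None,fx=s,fy=s,interpolation=cv2.INTER_CUBIC))
def cloud(n,d):
    k=ctrl.camera_info(n); v,u=np.mgrid[:d.shape[0],:d.shape[1]]
    P=np.stack([(u-k['cx'])/k['fx']*d,(v-k['cy'])/k['fy']*d,d],-1)
    M=R.from_rotvec(np.ravel(k['rvec'])).as_matrix()
    W=(P-np.ravel(k['tvec']))@M
    W[d<=0]=np.nan
    return W
E
python3 - <<'E'
from h import *
for n in('scene','top'):
    snap(n,n+'0'); print(ctrl.camera_info(n))
print(ctrl.get_state())
E
```

```text
pics
{'fx': 362.92426497705935, 'fy': 362.92426497705935, 'cx': 319.2334869281077, 'cy': 199.38734915139054, 'rvec': array([ 2.02565727,  1.2669399 , -0.58051852]), 'tvec': array([-0.24491811, -0.22812381,  1.32810076])}
{'fx': 464.01305063498637, 'fy': 464.01305063498637, 'cx': 315.316668696872, 'cy': 199.6395800118192, 'rvec': array([ 2.20927514, -2.18266749,  0.08254196]), 'tvec': array([0.00417731, 0.51775173, 1.20074626])}
{'time': 0.1, 'qpos': array([-1.48801417e+00,  2.87099257e-01,  1.57800014e+00,  3.54794389e-06,
        1.27859324e+00, -1.49988319e-01]), 'dq': array([ 0.00084261, -0.00149134, -0.0036096 ,  0.00058146,  0.00104354,
       -0.00129658]), 'joint_efforts': array([ 7.37707778e-04, -4.07297587e+01, -2.93696898e+01, -1.53426495e-04,
        3.45578774e-03, -4.34187385e-06]), 'eef_pos': array([ 0.15569689, -0.65623977,  0.24708716]), 'tcp_rot': array([ 9.93234392e-01,  1.16122093e-01,  3.69737054e-05, -1.04934514e-03]), 'contact_force': array([ 0.02178096,  0.25092139, -0.2801661 ]), 'wrist_torque': array([ 0.06308979, -0.00198917, -0.00970992]), 'opening': 1.001061184803155}
```

View pics/scene0.png

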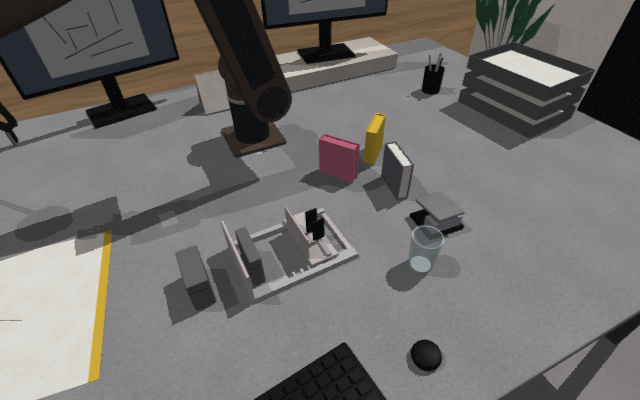

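View pics/top0.png

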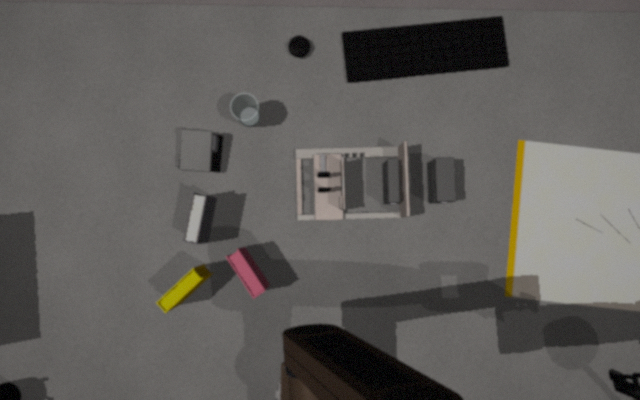

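Candidates:
- Grey book with white pages: scene (397,170), top (200,218). This matches the description.
- Pink look-alike: scene (338,158), top (247,272).
- Yellow look-alike: scene (374,139), top (183,288).
- Grey file cases: scene (195,277) and (249,256).

I'll check the choice in a close crop and measure it.

Run:
```python
from h import *
crop('top0',80,320,140,480,2.35,'c_top')
crop('scene0',110,310,160,480,2.5,'c_sc')
W=cloud('top',np.load('pics/top0.npz')['d'])
for nm,(c,r) in dict(book=(197,222),table=(260,200),plate=(405,180),spare=(444,177),case=(392,180),bplate=(354,180),blade1=(324,175),blade2=(324,190),rail=(380,214),punch=(195,150),tumb=(245,108)).items(): print(nm,W[r,c].round(4))
```

```text
book [0.4543 0.2937 0.1171]
table [ 0.5161  0.1574 -0.0038]
plate [ 0.5642 -0.2095  0.0929]
spare [ 0.5738 -0.3083  0.0856]
case [ 0.5642 -0.178   0.0891]
bplate [ 0.5723 -0.0922  0.001 ]
blade1 [ 0.5749 -0.0095  0.085 ]
blade2 [ 0.5373 -0.0098  0.0876]
rail [ 0.482  -0.1595  0.0169]
punch [0.637  0.3173 0.061 ]
tumb [0.7608 0.2008 0.0077]
```

View pics/c_top.png

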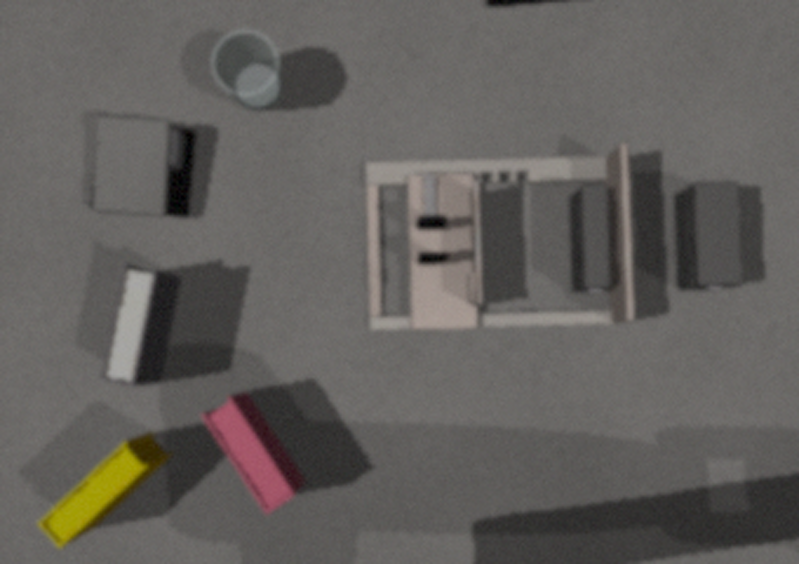

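View pics/c_sc.png

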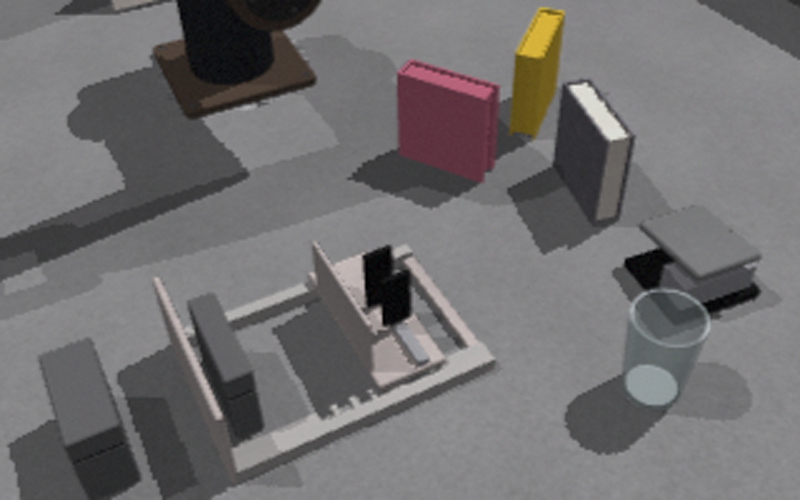

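Run:
```python
from h import *
crop('top0',180,255,170,250,8,'c_b')
crop('top0',135,230,285,420,5.9,'c_r')
W=cloud('top',np.load('pics/top0.npz')['d'])
# plane bias & noise
t=W[230:250,300:400].reshape(-1,3); print(np.nanmedian(t,0),np.nanstd(t,0))
m=(W[...,2]>.1)&(W[...,2]<.15)&(W[...,1]>.2)&(W[...,0]>.38)&(W[...,0]<.55)
ys,xs=np.where(m); p=W[m]; print(len(p),p.mean(0),xs.min(),xs.max(),ys.min(),ys.max())
W2=cloud('scene',np.load('pics/scene0.npz')['d'])
print(np.nanmedian(W2[255:275,300:340].reshape(-1,3),0), W2[150,397],W2[360,200])
```

```text
[ 0.41408609 -0.0804389  -0.00184825] [0.01525643 0.07647528 0.00243807]
815 [0.46258751 0.29715312 0.1183796 ] 183 235 192 253
[ 0.64044692 -0.03303081  0.01530711] [0.44559805 0.30915501 0.12099312] [ 0.73759279 -0.3446174   0.00080799]
```

View pics/c_b.png

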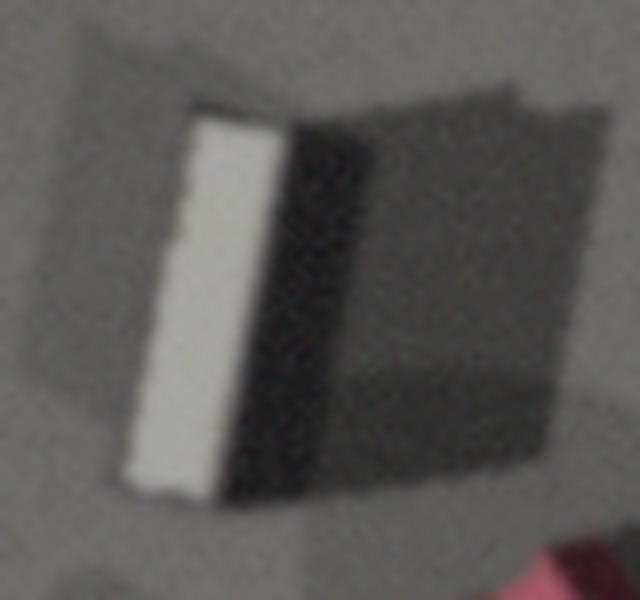

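View pics/c_r.png

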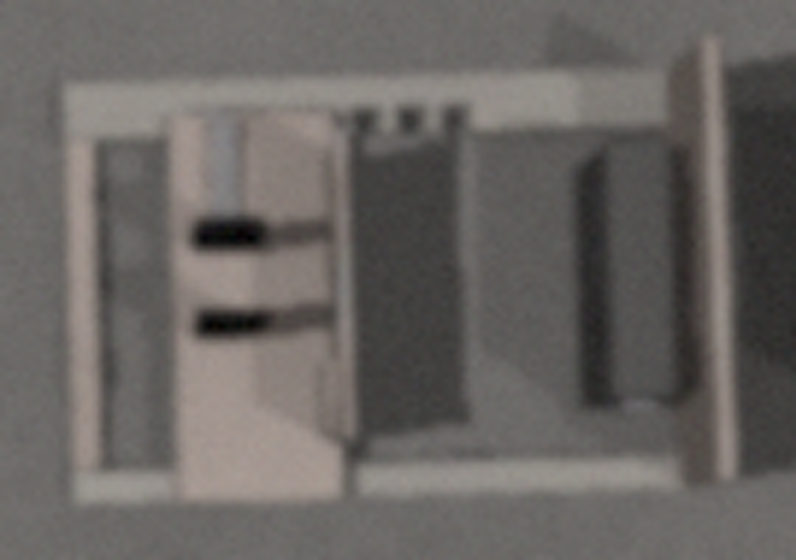

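```bash
cat >> h.py <<'E'
def ray(n,u,v,z):
    k=ctrl.camera_info(n);M=R.from_rotvec(np.ravel(k['rvec'])).as_matrix();t=np.ravel(k['tvec'])
    C=-M.T@t; d=M.T@np.array([(u-k['cx'])/k['fx'],(v-k['cy'])/k['fy'],1]); return C+d*(z-C[2])/d[2]
def proj(n,P):
    k=ctrl.camera_info(n);K=np.array([[k['fx'],0,k['cx']],[0,k['fy'],k['cy']],[0,0,1]])
    return cv2.projectPoints(np.asarray(P,float).reshape(-1,1,3),np.array(k['rvec'],float),np.array(k['tvec'],float),K,None)[0][:,0]
def cp(x,y,s,c0,r0): return ((x+.5)/s-.5+c0,(y+.5)/s-.5+r0)
E
python3 - <<'E'
from h import *
print('book')
b=[ray('top',*cp(x,y,8,170,180),.122)[:2] for x,y in [(195,122),(285,127),(212,497),(125,490)]]
b=np.array(b);print(b.round(4)); e=(b[0]+b[1]-b[2]-b[3])/2; print(b.mean(0),np.linalg.norm(e),np.degrees(np.arctan2(e[1],e[0])), ray('top',*cp(204,306,8,170,180),.125))
f=lambda x,y,z:ray('top',*cp(x,y,5.9,285,135),z)
for nm,a in dict(plateTopInnerRear=(702,38,.1),plateTopInnerFront=(722,478,.1),pout=(718,38,.1),poutF=(738,478,.1),railRearOutEnd=(65,85,.016),railFrontOutEnd=(75,502,.016),rearInner=(110,135,.016),rearInner2=(560,126,.016),frontIn=(120,470,.016),frontIn2=(600,457,.016),frontOut=(660,490,.016),rearOut2=(660,70,.016),blade1L=(195,235,.101),blade1R=(264,232,.101),blade2L=(197,325,.101),blade2R=(266,322,.101),b1top=(228,216,.101),b1bot=(228,248,.101),b2top=(230,310,.101),b2bot=(230,335,.101),bpT=(340,115,.095),bpB=(350,438,.095),caseTL=(605,140,.09),caseBR=(672,405,.09),caseBL=(612,405,.09),caseTR=(668,138,.09)).items(): print(nm,f(*a)[:2].round(4))
E
```

```text
book
[[0.519  0.3016]
 [0.5178 0.2748]
 [0.4076 0.2935]
 [0.4094 0.3193]]
[0.46342802 0.2973038 ] 0.11140864149096115 -9.376839530207555 [0.46408261 0.29669767 0.125     ]
plateTopInnerRear [ 0.66   -0.2045]
plateTopInnerFront [ 0.4762 -0.2128]
pout [ 0.6601 -0.2112]
poutF [ 0.4763 -0.2194]
railRearOutEnd [0.6509 0.064 ]
railFrontOutEnd [0.4646 0.0569]
rearInner [0.6287 0.0436]
rearInner2 [ 0.6355 -0.1578]
frontIn [0.479  0.0372]
frontIn2 [ 0.4874 -0.1761]
frontOut [ 0.4731 -0.2029]
rearOut2 [ 0.6614 -0.2027]
blade1L [0.5743 0.0066]
blade1R [ 0.5759 -0.0221]
blade2L [0.5368 0.0053]
blade2R [ 0.5385 -0.0233]
b1top [ 0.5824 -0.007 ]
b1bot [ 0.569  -0.0072]
b2top [ 0.5432 -0.0083]
b2bot [ 0.5329 -0.0084]
bpT [ 0.6263 -0.0536]
bpB [ 0.4911 -0.0589]
caseTL [ 0.618  -0.1656]
caseBR [ 0.5067 -0.1939]
caseBL [ 0.5064 -0.1688]
caseTR [ 0.6192 -0.1922]
```

```bash
cat > ov.py <<'E'
from h import *
def box(o,yaw,x0,x1,y0,y1,z0,z1):
    c,s=np.cos(yaw),np.sin(yaw); P=[]
    for z in(z0,z1):
        for x,y in((x0,y0),(x1,y0),(x1,y1),(x0,y1)): P.append([o[0]+c*x-s*y,o[1]+s*x+c*y,z])
    return np.array(P)
E4=[(0,1),(1,2),(2,3),(3,0),(4,5),(5,6),(6,7),(7,4),(0,4),(1,5),(2,6),(3,7)]
def draw(fn,cam,boxes,r0,r1,c0,c1,s,out):
    im=np.load(f'pics/{fn}.npz')['im'][r0:r1,c0:c1,::-1]; im=cv2.resize(im,None,fx=s,fy=s,interpolation=cv2.INTER_CUBIC)
    for b,col in boxes:
        q=(proj(cam,b)-[c0,r0]+.5)*s-.5
        for i,j in E4: cv2.line(im,tuple(np.round(q[i]*8).astype(int).tolist()),tuple(np.round(q[j]*8).astype(int).tolist()),col,1,cv2.LINE_AA,3)
    cv2.imwrite(f'pics/{out}.png',im)
E
python3 - <<'E'
from ov import *
o=(.5565,-.0888);w=np.radians(2.2); q=.105
B=[(box((.4638,.297),np.radians(-9.4),-.06,.06,-.017,.017,0,.125),(0,255,0)),
(box(o,w,-.073,.075,-.12,.15,.016,.016),(0,255,255)),
(box(o,w,-.065,.065,-.075+q,-.075+q,0,.095),(255,255,0)),
(box(o,w,-.017,-.009,-.041+q,-.009+q,.05,.101),(0,0,255)),(box(o,w,.021,.029,-.041+q,-.009+q,.05,.101),(0,0,255)),
(box(o,w,-.055,.055,-.106,-.078,0,.09),(255,0,255))]
draw('top0','top',B,130,260,170,430,3,'o_t'); draw('scene0','scene',B,120,310,210,440,3.4,'o_s')
E
```

```text
(no output)
```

View pics/o_t.png

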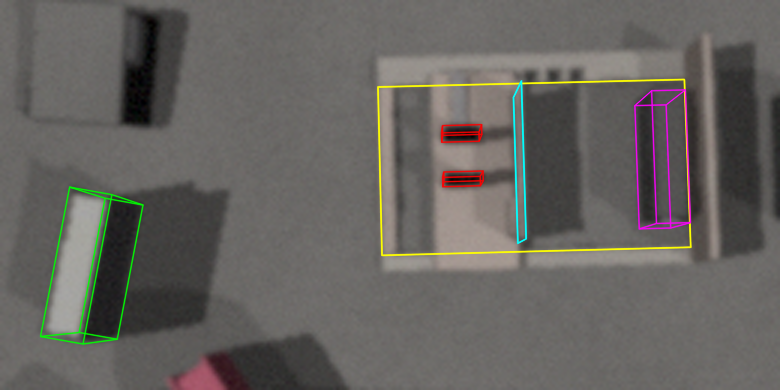

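View pics/o_s.png

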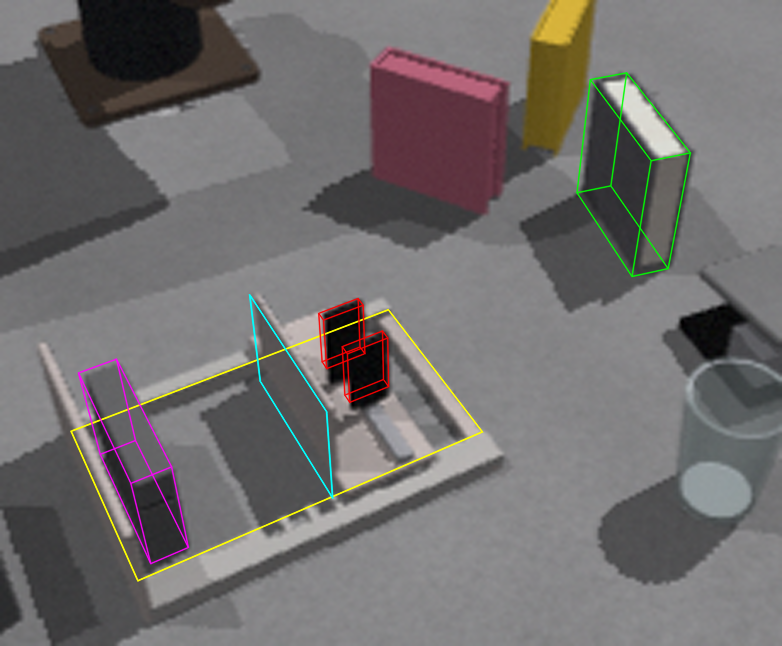

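The overlay confirms the grey book at (0.464, 0.297), yaw -9.4°. The rack origin is about (0.557, -0.089), yaw 2.2°, with the thin case inside it. Next I compute the moves.

```bash
cat >> h.py <<'E'
def go(pos,yaw=None,tool_down=True):
    """delta in tool axes; yaw deg of tool x in world"""
    s=ctrl.get_state(); T=R.from_quat(s['tcp_rot']); X=T.as_matrix()
    d=X.T@(np.asarray(pos)-s['eef_pos'])
    if yaw is not None:
        y=np.radians(yaw); G=R.from_matrix(np.array([[np.cos(y),np.sin(y),0],[np.sin(y),-np.cos(y),0],[0,0,-1]]))
        rv=(T.inv()*G).as_rotvec()
    else: rv=np.zeros(3)
    print('t',round(s['time'],2),'pos',s['eef_pos'].round(4),'yaw',np.degrees(np.arctan2(X[1,0],X[0,0])).round(2),'z',X[:,2].round(3),'F',s['contact_force'].round(1),'op',round(s['opening'],3),'q',s['qpos'].round(2))
    print('delta_pos',d.round(4),'rot',rv.round(4), 'rows',np.ceil(max(np.linalg.norm(d)/.0417,np.linalg.norm(rv)/.125)))
E
python3 -c "
from h import *
go((.55,-.30,.26),-9.4)"
```

```text
t 0.1 pos [ 0.1557 -0.6562  0.2471] yaw 13.34 z [-0.     0.002 -1.   ] F [ 0.   0.3 -0.3] op 1.001 q [-1.49  0.29  1.58  0.    1.28 -0.15]
delta_pos [ 0.4658 -0.2557 -0.0122] rot [-2.100e-03  1.000e-04  3.968e-01] rows 13.0
```

Emit:
carry_out(
  commands=[
    {"delta_pos": [0.036,-0.02,-0.001],"delta_rot": [0,0,0.05],"claw": 100},
    {"delta_pos": [0.072,-0.039,-0.002],"delta_rot": [0,0,0.1],"claw": 100},
    {"delta_pos": [0.108,-0.059,-0.003],"delta_rot": [0,0,0.15],"claw": 100},
    {"delta_pos": [0.144,-0.079,-0.004],"delta_rot": [0,0,0.2],"claw": 100},
    {"delta_pos": [0.18,-0.099,-0.005],"delta_rot": [0,0,0.25],"claw": 100},
    {"delta_pos": [0.216,-0.118,-0.006],"delta_rot": [0,0,0.3],"claw": 100},
    {"delta_pos": [0.252,-0.138,-0.007],"delta_rot": [0,0,0.35],"claw": 100},
    {"delta_pos": [0.288,-0.158,-0.008],"delta_rot": [0,0,0.397],"claw": 100},
  ],
)

```text
time: 0.77
eef_pos: [0.4005, -0.4342, 0.2551]
tcp_rot: [0.997, -0.083, -0.0, -0.001]
contact_force: [0.6, -1.2, 0.4]
opening: 0.999
```

```bash
python3 -c "
from h import *
go((.55,-.10,.26),-9.4)"
```

```text
t 0.77 pos [ 0.4005 -0.4342  0.2551] yaw -9.56 z [-0.001  0.003 -1.   ] F [ 0.6 -1.2  0.4] op 0.999 q [-1.    0.1   1.78  0.    1.26  0.74]
delta_pos [ 0.0919 -0.3544 -0.0041] rot [-0.0027  0.001  -0.0028] rows 9.0
```

Emit:
carry_out(
  commands=[
    {"delta_pos": [0.011,-0.04,0],"delta_rot": [0,0,0],"claw": 100},
    {"delta_pos": [0.021,-0.08,0],"delta_rot": [0,0,0],"claw": 100},
    {"delta_pos": [0.032,-0.12,0],"delta_rot": [0,0,0],"claw": 100},
    {"delta_pos": [0.042,-0.16,0],"delta_rot": [0,0,0],"claw": 100},
    {"delta_pos": [0.052,-0.2,0],"delta_rot": [0,0,0],"claw": 100},
    {"delta_pos": [0.063,-0.24,0],"delta_rot": [0,0,0],"claw": 100},
    {"delta_pos": [0.074,-0.28,0],"delta_rot": [0,0,0],"claw": 100},
    {"delta_pos": [0.084,-0.32,0],"delta_rot": [0,0,0],"claw": 100},
  ],
)

```text
time: 1.43
eef_pos: [0.5367, -0.1305, 0.2555]
tcp_rot: [0.997, -0.083, -0.001, -0.001]
contact_force: [1.3, -1.3, -0.0]
opening: 0.999
```

```bash
python3 -c "
from h import *
go((.464,.297,.25),-9.4)"
```

```text
t 1.43 pos [ 0.5367 -0.1305  0.2555] yaw -9.56 z [-0.001  0.003 -1.   ] F [ 1.3 -1.3 -0. ] op 0.999 q [-0.42  0.01  1.87  0.    1.26  1.31]
delta_pos [-0.1427 -0.4094  0.0068] rot [-0.0028  0.0013 -0.0029] rows 11.0
```

Emit:
carry_out(
  commands=[
    {"delta_pos": [-0.013,-0.037,0],"delta_rot": [0,0,0],"claw": 100},
    {"delta_pos": [-0.026,-0.075,0],"delta_rot": [0,0,0],"claw": 100},
    {"delta_pos": [-0.039,-0.112,0],"delta_rot": [0,0,0],"claw": 100},
    {"delta_pos": [-0.052,-0.149,0],"delta_rot": [0,0,0],"claw": 100},
    {"delta_pos": [-0.065,-0.186,0],"delta_rot": [0,0,0],"claw": 100},
    {"delta_pos": [-0.078,-0.223,0],"delta_rot": [0,0,0],"claw": 100},
    {"delta_pos": [-0.091,-0.261,0],"delta_rot": [0,0,0],"claw": 100},
    {"delta_pos": [-0.104,-0.298,0],"delta_rot": [0,0,0],"claw": 100},
  ],
)

```text
time: 2.1
eef_pos: [0.4826, 0.1825, 0.2561]
tcp_rot: [0.997, -0.083, -0.001, -0.001]
contact_force: [1.2, -0.2, -0.0]
opening: 1.004
```

```bash
python3 -c "
from h import *
go((.464,.297,.20),-9.4)"
```

```text
t 2.1 pos [0.4826 0.1825 0.2561] yaw -9.56 z [-0.001  0.003 -1.   ] F [ 1.2 -0.2 -0. ] op 1.004 q [ 0.16 -0.07  1.95  0.    1.26  1.9 ]
delta_pos [-0.0373 -0.1096  0.0565] rot [-0.0027  0.0018 -0.0029] rows 4.0
```

Emit:
carry_out(
  commands=[
    {"delta_pos": [-0.012,-0.036,0.008],"delta_rot": [0,0,0],"claw": 100},
    {"delta_pos": [-0.024,-0.07,0.02],"delta_rot": [0,0,0],"claw": 100},
    {"delta_pos": [-0.034,-0.1,0.04],"delta_rot": [-0.003,0.002,-0.003],"claw": 100},
    {"delta_pos": [-0.0375,-0.11,0.0565],"delta_rot": [-0.003,0.002,-0.003],"claw": 100},
    {"delta_pos": [-0.0375,-0.11,0.0565],"delta_rot": [-0.003,0.002,-0.003],"claw": 100},
    {"delta_pos": [-0.0375,-0.11,0.0565],"delta_rot": [-0.003,0.002,-0.003],"claw": 100},
  ],
)

```text
time: 2.6
eef_pos: [0.4627, 0.2974, 0.1985]
tcp_rot: [0.997, -0.081, -0.001, 0.001]
contact_force: [0.6, -0.2, 0.3]
opening: 1.001
```

```bash
python3 -c "
from h import *
go((.464,.297,.10),-9.4)
snap('top','t1');snap('scene','s1');crop('t1',150,290,130,290,5,'c1');crop('s1',80,230,330,490,5,'c2')"
```

```text
t 2.6 pos [0.4627 0.2974 0.1985] yaw -9.3 z [-0.003 -0.002 -1.   ] F [ 0.6 -0.2  0.3] op 1.001 q [ 0.39  0.06  1.93 -0.    1.16  2.12]
delta_pos [ 0.0016 -0.0001  0.0985] rot [0.0025 0.0026 0.0018] rows 3.0
```

View pics/c2.png

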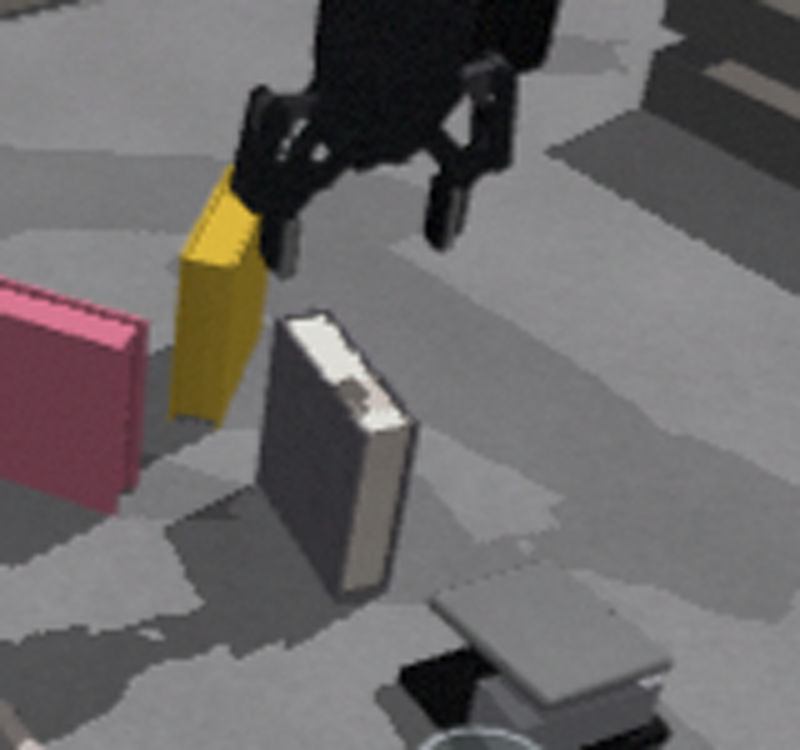

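The open fingers, at (285,245) and (440,215) in the crop, straddle the grey book, whose top is at (345,370). Lowering now.

Emit:
carry_out(
  commands=[
    {"delta_pos": [0.0015,0,0.035],"delta_rot": [0.002,0.002,0.002],"claw": 100},
    {"delta_pos": [0.0015,0,0.07],"delta_rot": [0.002,0.002,0.002],"claw": 100},
    {"delta_pos": [0.0015,0,0.0985],"delta_rot": [0.002,0.002,0.002],"claw": 100},
    {"delta_pos": [0.0015,0,0.0985],"delta_rot": [0.002,0.002,0.002],"claw": 100},
    {"delta_pos": [0.0015,0,0.0985],"delta_rot": [0.002,0.002,0.002],"claw": 100},
  ],
)

```text
time: 3.12
eef_pos: [0.4662, 0.2953, 0.1023]
tcp_rot: [0.996, -0.084, 0.001, -0.0]
contact_force: [-0.5, -0.4, 0.6]
opening: 0.997
```

Emit:
carry_out(
  commands=[
    {"delta_pos": [0,0,0],"delta_rot": [0,0,0],"claw": 55},
    {"delta_pos": [0,0,0],"delta_rot": [0,0,0],"claw": 45},
    {"delta_pos": [0,0,0],"delta_rot": [0,0,0],"claw": 30},
    {"delta_pos": [0,0,0],"delta_rot": [0,0,0],"claw": 10},
    {"delta_pos": [0,0,0],"delta_rot": [0,0,0],"claw": 0},
    {"delta_pos": [0,0,0],"delta_rot": [0,0,0],"claw": 0},
  ],
  force=40,
)

```text
time: 3.62
eef_pos: [0.4675, 0.2961, 0.1042]
tcp_rot: [0.996, -0.084, 0.003, -0.001]
contact_force: [0.3, -0.0, 6.3]
opening: 0.391
```

```bash
python3 -c "
from h import *
go((.464,.297,.25),-9.4)"
```

```text
t 3.62 pos [0.4675 0.2961 0.1042] yaw -9.66 z [ 0.005  0.002 -1.   ] F [ 0.3 -0.   6.3] op 0.391 q [0.38 0.18 1.98 0.   0.97 2.12]
delta_pos [-0.0029 -0.0008 -0.1458] rot [-0.0033 -0.0048 -0.0045] rows 4.0
```

Emit:
carry_out(
  commands=[
    {"delta_pos": [0,0,-0.01],"delta_rot": [0,0,0],"claw": 0},
    {"delta_pos": [0,0,-0.03],"delta_rot": [0,0,0],"claw": 0},
    {"delta_pos": [0,0,-0.06],"delta_rot": [0,0,0],"claw": 0},
    {"delta_pos": [0,0,-0.095],"delta_rot": [0,0,0],"claw": 0},
    {"delta_pos": [0,0,-0.13],"delta_rot": [0,0,0],"claw": 0},
    {"delta_pos": [0,0,-0.155],"delta_rot": [-0.003,-0.005,0],"claw": 0},
    {"delta_pos": [0,0,-0.155],"delta_rot": [-0.003,-0.005,0],"claw": 0},
  ],
)

```text
time: 4.2
eef_pos: [0.469, 0.2967, 0.2663]
tcp_rot: [0.996, -0.084, 0.005, -0.003]
contact_force: [1.3, 0.2, -1.8]
opening: 0.393
```

```bash
python3 -c "
from h import *
o=np.array([.5565,-.0888]);w=np.radians(2.2);c,s=np.cos(w),np.sin(w)
p=o+np.array([[c,-s],[s,c]])@[.0,-.023]; p=p+np.array([c,s])*.0035; print(p)
go((*p,.258),2.2)
snap('scene','s2');snap('top','t2');crop('s2',60,260,310,510,4,'c3')"
```

```text
[ 0.56088034 -0.11164869]
t 4.2 pos [0.469  0.2967 0.2663] yaw -9.64 z [ 0.01   0.004 -1.   ] F [ 1.3  0.2 -1.8] op 0.393 q [ 0.38  0.    1.86 -0.    1.27  2.12]
delta_pos [0.1589 0.3873 0.0075] rot [-0.0048 -0.0101 -0.2065] rows 11.0
```

View pics/c3.png

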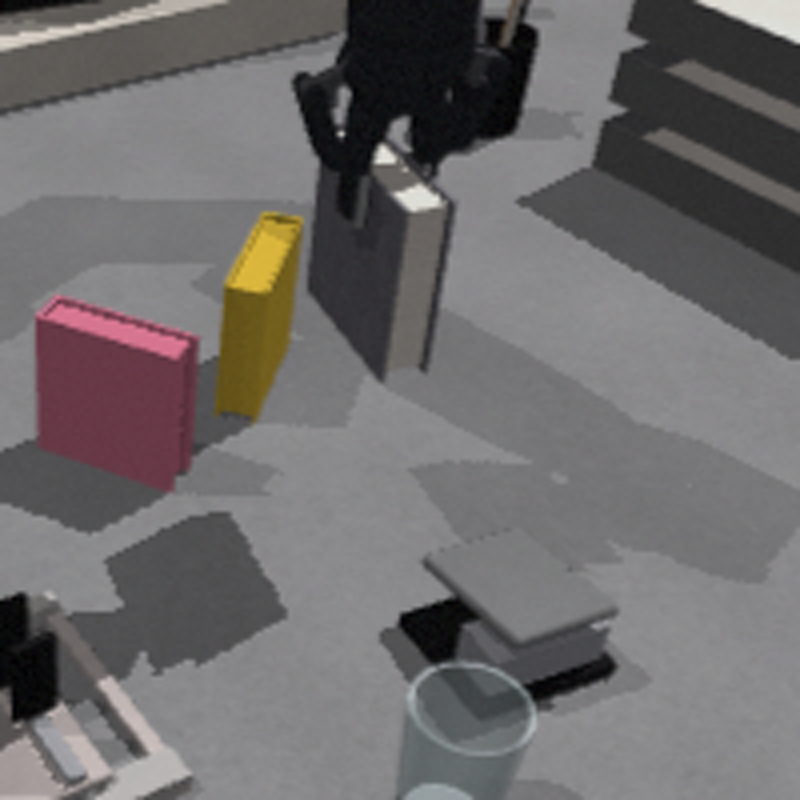

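The book is lifted and hangs straight in the grip, at crop (380,250). Carrying it over the rack.

Emit:
carry_out(
  commands=[
    {"delta_pos": [0.008,0.02,0],"delta_rot": [0,0,-0.01],"claw": 0},
    {"delta_pos": [0.02,0.05,0],"delta_rot": [0,0,-0.03],"claw": 0},
    {"delta_pos": [0.036,0.087,0],"delta_rot": [0,0,-0.05],"claw": 0},
    {"delta_pos": [0.051,0.124,0],"delta_rot": [0,0,-0.07],"claw": 0},
    {"delta_pos": [0.066,0.161,0],"delta_rot": [0,0,-0.09],"claw": 0},
    {"delta_pos": [0.081,0.198,0],"delta_rot": [0,0,-0.11],"claw": 0},
    {"delta_pos": [0.096,0.235,0],"delta_rot": [-0.002,-0.005,-0.13],"claw": 0},
    {"delta_pos": [0.111,0.272,0],"delta_rot": [-0.005,-0.01,-0.15],"claw": 0},
  ],
)

```text
time: 4.97
eef_pos: [0.5283, 0.0073, 0.2553]
tcp_rot: [1.0, -0.009, -0.008, 0.001]
contact_force: [1.1, 0.9, -2.7]
opening: 0.395
```

```bash
python3 -c "
from h import *
go((.5609,-.1116,.258),2.2)"
```

```text
t 4.97 pos [0.5283 0.0073 0.2553] yaw -0.99 z [-0.017 -0.003 -1.   ] F [ 1.1  0.9 -2.7] op 0.395 q [-0.18 -0.04  1.92 -0.01  1.27  1.41]
delta_pos [ 0.0346  0.1183 -0.003 ] rot [ 0.0025  0.017  -0.0557] rows 3.0
```

Emit:
carry_out(
  commands=[
    {"delta_pos": [0.009,0.035,-0.003],"delta_rot": [0.001,0.005,-0.015],"claw": 0},
    {"delta_pos": [0.019,0.07,-0.003],"delta_rot": [0.002,0.01,-0.03],"claw": 0},
    {"delta_pos": [0.028,0.098,-0.003],"delta_rot": [0.002,0.017,-0.045],"claw": 0},
    {"delta_pos": [0.033,0.113,-0.003],"delta_rot": [0.002,0.017,-0.056],"claw": 0},
    {"delta_pos": [0.0345,0.118,-0.003],"delta_rot": [0.002,0.017,-0.056],"claw": 0},
    {"delta_pos": [0.0345,0.118,-0.003],"delta_rot": [0.002,0.017,-0.056],"claw": 0},
    {"delta_pos": [0.0345,0.118,-0.003],"delta_rot": [0.002,0.017,-0.056],"claw": 0},
  ],
)

```text
time: 5.55
eef_pos: [0.5597, -0.1103, 0.2557]
tcp_rot: [1.0, 0.019, -0.002, -0.001]
contact_force: [0.6, 0.3, -1.6]
opening: 0.397
```

```bash
python3 -c "
from h import *
go((.5609,-.1116,.14),2.2)
snap('scene','s3');snap('top','t3');crop('s3',110,310,200,400,4,'c4');crop('t3',100,260,270,470,4,'c5')"
```

```text
t 5.55 pos [ 0.5597 -0.1103  0.2557] yaw 2.2 z [-0.004  0.002 -1.   ] F [ 0.6  0.3 -1.6] op 0.397 q [-0.37  0.05  1.83  0.    1.26  1.16]
delta_pos [0.0016 0.0015 0.1157] rot [-0.0019  0.0041  0.    ] rows 3.0
```

View pics/c4.png

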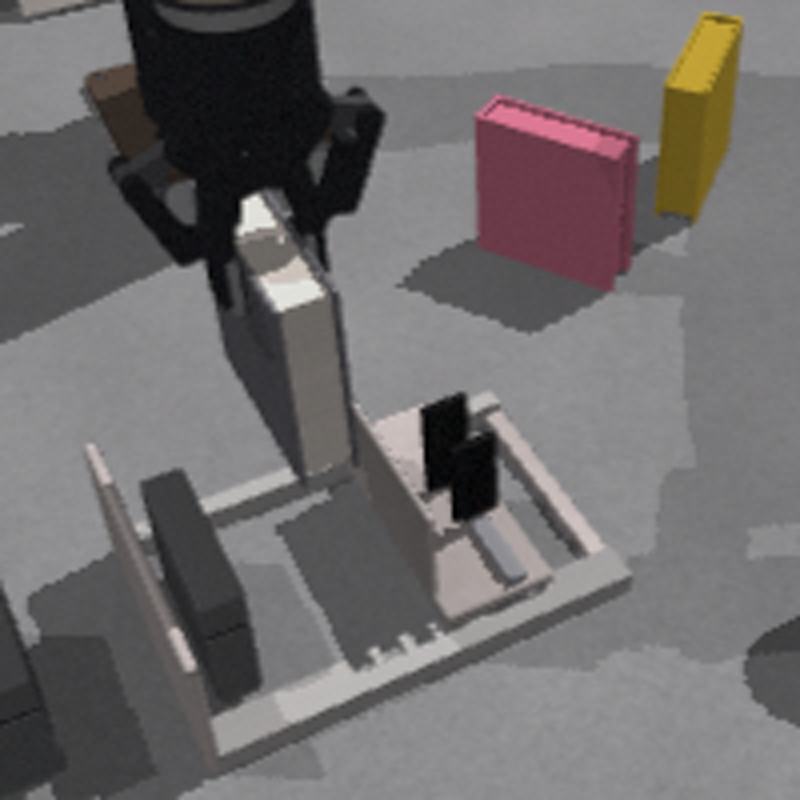

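View pics/c5.png

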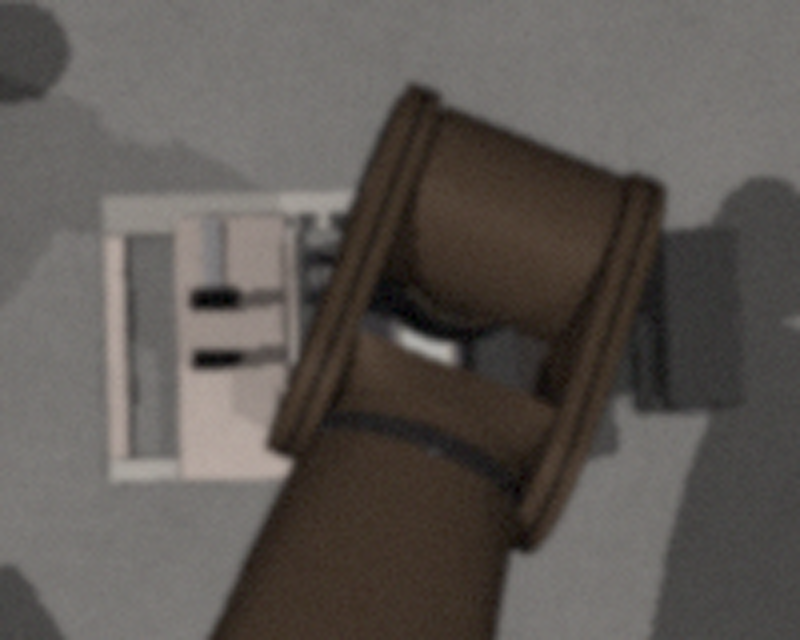

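The book hangs upright over the gap, bottom near crop (330,475), with the case at (200,590) and the bookend plate at (400,520). Lowering.

Emit:
carry_out(
  commands=[
    {"delta_pos": [0.0015,0.0015,0.015],"delta_rot": [-0.002,0.004,0],"claw": 0},
    {"delta_pos": [0.0015,0.0015,0.04],"delta_rot": [-0.002,0.004,0],"claw": 0},
    {"delta_pos": [0.0015,0.0015,0.065],"delta_rot": [-0.002,0.004,0],"claw": 0},
    {"delta_pos": [0.0015,0.0015,0.09],"delta_rot": [-0.002,0.004,0],"claw": 0},
    {"delta_pos": [0.0015,0.0015,0.11],"delta_rot": [-0.002,0.004,0],"claw": 0},
    {"delta_pos": [0.0015,0.0015,0.12],"delta_rot": [-0.002,0.004,0],"claw": 0},
    {"delta_pos": [0.0015,0.0015,0.12],"delta_rot": [-0.002,0.004,0],"claw": 0},
  ],
)

```text
time: 6.23
eef_pos: [0.5594, -0.1093, 0.1339]
tcp_rot: [1.0, 0.021, -0.002, -0.001]
contact_force: [-0.3, 0.8, -3.0]
opening: 0.396
```

```bash
python3 -c "
from h import *
go((.5609,-.1116,.104),2.2)
snap('scene','s4');crop('s4',110,310,200,400,4,'c6')"
```

```text
t 6.23 pos [ 0.5594 -0.1093  0.1339] yaw 2.38 z [-0.004  0.001 -1.   ] F [-0.3  0.8 -3. ] op 0.396 q [-0.37  0.18  1.92 -0.    1.04  1.16]
delta_pos [0.0015 0.0024 0.0299] rot [-0.0014  0.0038  0.0031] rows 1.0
```

View pics/c6.png

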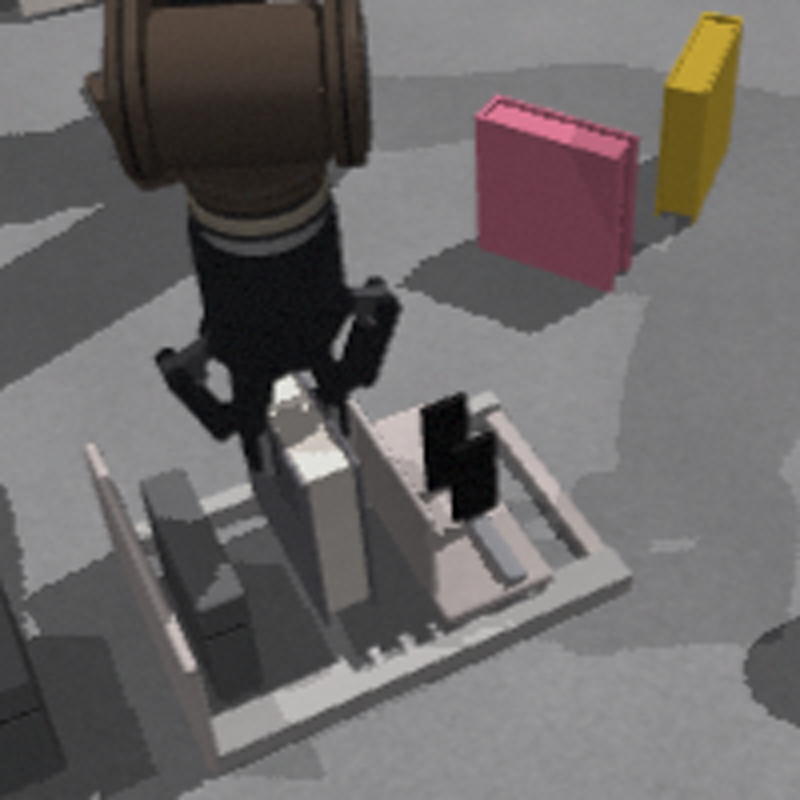

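The book is between case and bookend, bottom still about 30 mm up and clear of both. Setting it down slowly.

Emit:
carry_out(
  commands=[
    {"delta_pos": [0.0015,0.004,0.008],"delta_rot": [-0.001,0.004,0.003],"claw": 0},
    {"delta_pos": [0.0015,0.004,0.016],"delta_rot": [-0.001,0.004,0.003],"claw": 0},
    {"delta_pos": [0.0015,0.004,0.021],"delta_rot": [-0.001,0.004,0.003],"claw": 0},
    {"delta_pos": [0.0015,0.004,0.025],"delta_rot": [-0.001,0.004,0.003],"claw": 0},
    {"delta_pos": [0.0015,0.004,0.027],"delta_rot": [-0.001,0.004,0.003],"claw": 0},
    {"delta_pos": [0.0015,0.004,0.027],"delta_rot": [-0.001,0.004,0.003],"claw": 0},
  ],
)

```text
time: 6.78
eef_pos: [0.5621, -0.1138, 0.1084]
tcp_rot: [1.0, 0.019, 0.001, 0.0]
contact_force: [0.9, 0.4, -2.4]
opening: 0.393
```

Emit:
carry_out(
  commands=[
    {"delta_pos": [0,0,0.002],"delta_rot": [0,0,0],"claw": 0},
    {"delta_pos": [0,0,0.003],"delta_rot": [0,0,0],"claw": 0},
    {"delta_pos": [0,0,0.003],"delta_rot": [0,0,0],"claw": 0},
  ],
)

```text
time: 7.03
eef_pos: [0.562, -0.1138, 0.1053]
tcp_rot: [1.0, 0.019, 0.001, 0.0]
contact_force: [-1.2, 0.8, -2.3]
opening: 0.393
```

Emit:
carry_out(
  commands=[
    {"delta_pos": [0,0,0.001],"delta_rot": [0,0,0],"claw": 0},
    {"delta_pos": [0,0,0.002],"delta_rot": [0,0,0],"claw": 0},
    {"delta_pos": [0,0,0.002],"delta_rot": [0,0,0],"claw": 0},
  ],
)

```text
time: 7.28
eef_pos: [0.5623, -0.1139, 0.1042]
tcp_rot: [1.0, 0.019, 0.001, 0.0]
contact_force: [-1.7, 0.7, 2.1]
opening: 0.396
```

Contact is felt: Fz went from -2.3 to +2.1 N. Opening gently, then going up.

Emit:
carry_out(
  commands=[
    {"delta_pos": [0,0,0],"delta_rot": [0,0,0],"claw": 42},
    {"delta_pos": [0,0,0],"delta_rot": [0,0,0],"claw": 46},
    {"delta_pos": [0,0,0],"delta_rot": [0,0,0],"claw": 52},
    {"delta_pos": [0,0,0],"delta_rot": [0,0,0],"claw": 58},
    {"delta_pos": [0,0,0],"delta_rot": [0,0,0],"claw": 60},
    {"delta_pos": [0,0,0],"delta_rot": [0,0,0],"claw": 60},
  ],
)

```text
time: 7.78
eef_pos: [0.5624, -0.114, 0.1042]
tcp_rot: [1.0, 0.019, 0.002, 0.0]
contact_force: [-0.2, 0.5, -0.8]
opening: 0.598
```

```bash
python3 -c "
from h import *
go((.5609,-.1116,.23),2.2)
snap('scene','s5');crop('s5',110,310,200,400,4,'c7')"
```

```text
t 7.78 pos [ 0.5624 -0.114   0.1042] yaw 2.19 z [ 0.003 -0.001 -1.   ] F [-0.2  0.5 -0.8] op 0.598 q [-0.38  0.23  1.93  0.    0.98  1.16]
delta_pos [-0.001  -0.0023 -0.1258] rot [ 0.0009 -0.003  -0.0002] rows 4.0
```

View pics/c7.png

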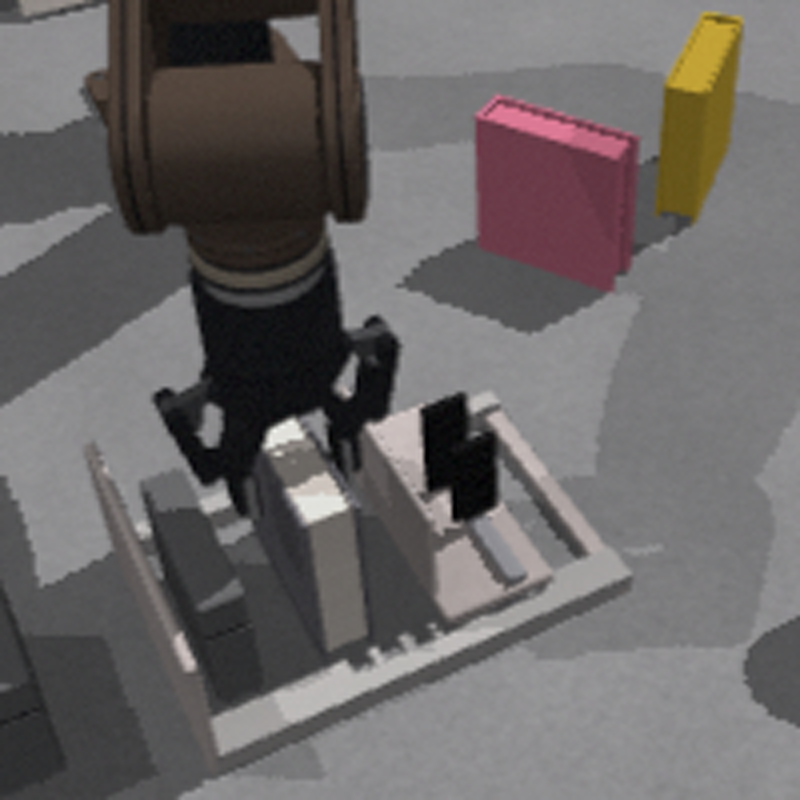

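The book stands upright between the rails with the fingers off it. Going straight up, then over to the bookend grip.

Emit:
carry_out(
  commands=[
    {"delta_pos": [0,0,-0.02],"delta_rot": [0,0,0],"claw": 60},
    {"delta_pos": [0,0,-0.05],"delta_rot": [0,0,0],"claw": 60},
    {"delta_pos": [0,0,-0.09],"delta_rot": [0,0,0],"claw": 80},
    {"delta_pos": [0,-0.01,-0.12],"delta_rot": [0,0,-0.1],"claw": 85},
    {"delta_pos": [0,-0.03,-0.12],"delta_rot": [0,0,-0.22],"claw": 85},
    {"delta_pos": [0,-0.05,-0.12],"delta_rot": [0,0,-0.34],"claw": 85},
    {"delta_pos": [0,-0.07,-0.12],"delta_rot": [0,0,-0.46],"claw": 85},
    {"delta_pos": [0,-0.09,-0.12],"delta_rot": [0,0,-0.58],"claw": 85},
  ],
)

```text
time: 8.5
eef_pos: [0.5585, -0.0232, 0.2245]
tcp_rot: [0.952, 0.307, 0.002, 0.001]
contact_force: [-0.2, 0.0, -0.8]
opening: 0.852
```

```bash
python3 -c "
from h import *
o=np.array([.5565,-.0888]);w=np.radians(2.2);c,s=np.cos(w),np.sin(w)
p=o+np.array([[c,-s],[s,c]])@[.0,.080]; print(p)
go((*p,.20),92.2)"
```

```text
[ 0.55342898 -0.00885897]
t 8.5 pos [ 0.5585 -0.0232  0.2245] yaw 35.73 z [ 0.004 -0.001 -1.   ] F [-0.2  0.  -0.8] op 0.852 q [-0.22  0.05  1.89 -0.    1.2   0.72]
delta_pos [ 0.0042 -0.0147  0.0245] rot [ 3.900e-03 -9.000e-04 -9.855e-01] rows 8.0
```

Emit:
carry_out(
  commands=[
    {"delta_pos": [0.001,-0.005,0.003],"delta_rot": [0,0,-0.123],"claw": 85},
    {"delta_pos": [0.002,-0.01,0.006],"delta_rot": [0,0,-0.246],"claw": 85},
    {"delta_pos": [0.003,-0.0147,0.009],"delta_rot": [0,0,-0.369],"claw": 85},
    {"delta_pos": [0.004,-0.0147,0.012],"delta_rot": [0,0,-0.492],"claw": 85},
    {"delta_pos": [0.004,-0.0147,0.015],"delta_rot": [0,0,-0.615],"claw": 85},
    {"delta_pos": [0.004,-0.0147,0.018],"delta_rot": [0,0,-0.738],"claw": 85},
    {"delta_pos": [0.004,-0.0147,0.021],"delta_rot": [0,0,-0.861],"claw": 85},
    {"delta_pos": [0.004,-0.0147,0.0245],"delta_rot": [0,0,-0.984],"claw": 85},
  ],
)

```text
time: 9.17
eef_pos: [0.5532, -0.0089, 0.1998]
tcp_rot: [0.692, 0.722, 0.001, 0.002]
contact_force: [-0.2, -0.4, -0.3]
opening: 0.852
```

Run:
```python
from ov import *
go((.5534,-.0089,.13),92.2)
snap('scene','s6');snap('top','t6')
o=(.5565,-.0888);w=np.radians(2.2); q=.105
B=[(box(o,w,-.017,-.009,-.041+q,-.009+q,.05,.101),(0,0,255)),(box(o,w,.021,.029,-.041+q,-.009+q,.05,.101),(0,0,255)),(box(o,w,-.065,.065,-.075+q,-.075+q,0,.095),(255,255,0)),]
draw('s6','scene',[],110,310,200,400,4,'c8');draw('s6','scene',B,180,280,270,370,6,'c9');draw('t6','top',[],130,230,280,460,4,'c10')
```

```text
t 9.17 pos [ 0.5532 -0.0089  0.1998] yaw 92.46 z [ 0.004 -0.001 -1.   ] F [-0.2 -0.4 -0.3] op 0.852 q [-0.2   0.06  1.92 -0.    1.15 -0.24]
delta_pos [ 0.0001 -0.0001  0.0698] rot [0.0038 0.0011 0.0046] rows 2.0
```

View pics/c8.png

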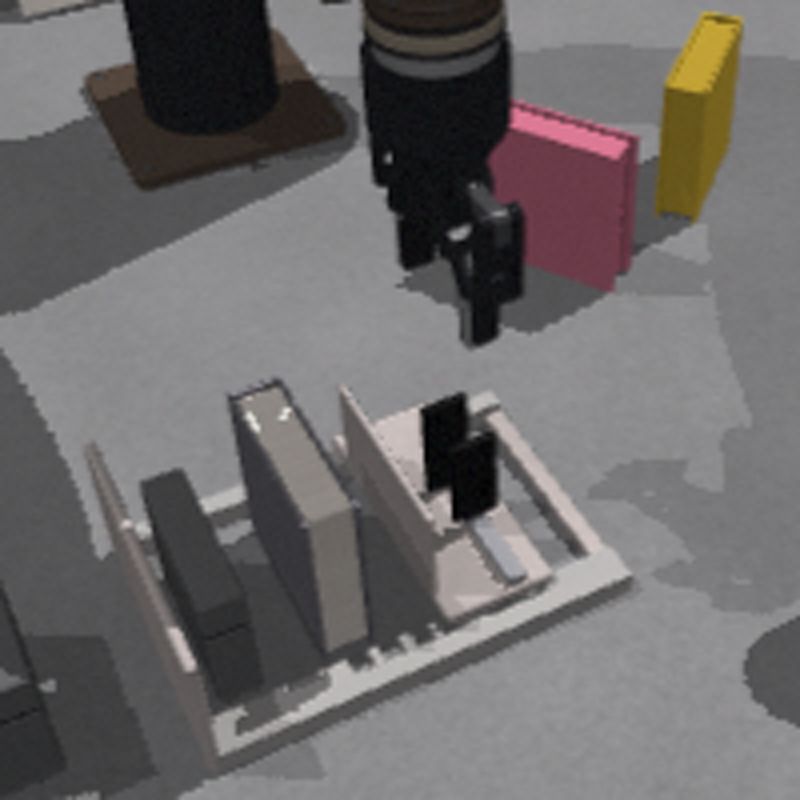

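View pics/c9.png

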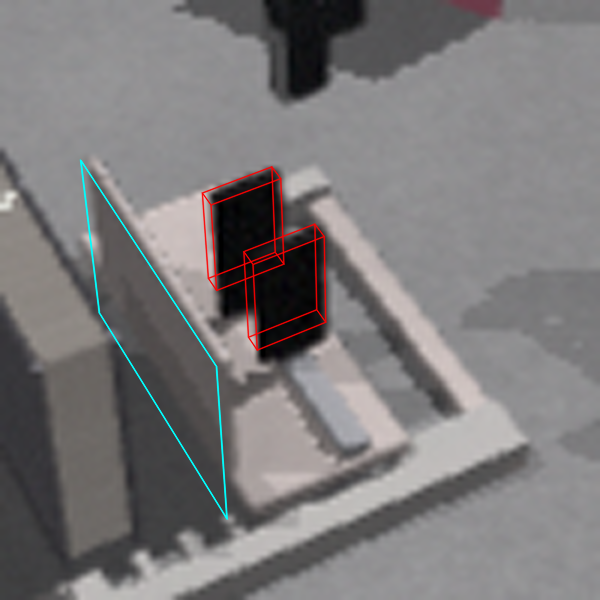

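View pics/c10.png

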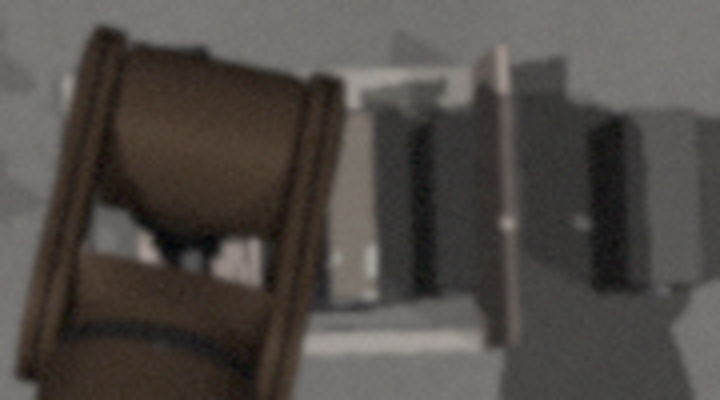

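The book stands upright at crop (300,520) and the fingers are above the blades at (445,440) and (475,475). The overlay suggests the blades sit 1–2 mm farther in +x and +y. Descending.

Emit:
carry_out(
  commands=[
    {"delta_pos": [0.001,0.001,0.02],"delta_rot": [0.004,0.001,0.004],"claw": 85},
    {"delta_pos": [0.0015,0.0015,0.05],"delta_rot": [0.004,0.001,0.004],"claw": 85},
    {"delta_pos": [0.0015,0.0015,0.08],"delta_rot": [0.004,0.001,0.004],"claw": 85},
    {"delta_pos": [0.0015,0.0015,0.1],"delta_rot": [0.004,0.001,0.004],"claw": 85},
    {"delta_pos": [0.0015,0.0015,0.112],"delta_rot": [0.004,0.001,0.004],"claw": 85},
    {"delta_pos": [0.0015,0.0015,0.112],"delta_rot": [0.004,0.001,0.004],"claw": 85},
  ],
)

```text
time: 9.77
eef_pos: [0.5524, -0.007, 0.0842]
tcp_rot: [0.696, 0.718, -0.002, -0.003]
contact_force: [0.8, 1.0, -0.6]
opening: 0.849
```

Run:
```python
from ov import *
go((.555,-.0075,.088),92.2)
snap('scene','s7')
draw('s7','scene',[],160,280,250,380,6,'c11')
```

```text
t 9.77 pos [ 0.5524 -0.007   0.0842] yaw 91.75 z [-0.008  0.001 -1.   ] F [ 0.8  1.  -0.6] op 0.849 q [-0.2   0.22  1.99 -0.    0.94 -0.23]
delta_pos [-0.0006  0.0026 -0.0039] rot [-0.0076 -0.0017 -0.0079] rows 1.0
```

View pics/c11.png

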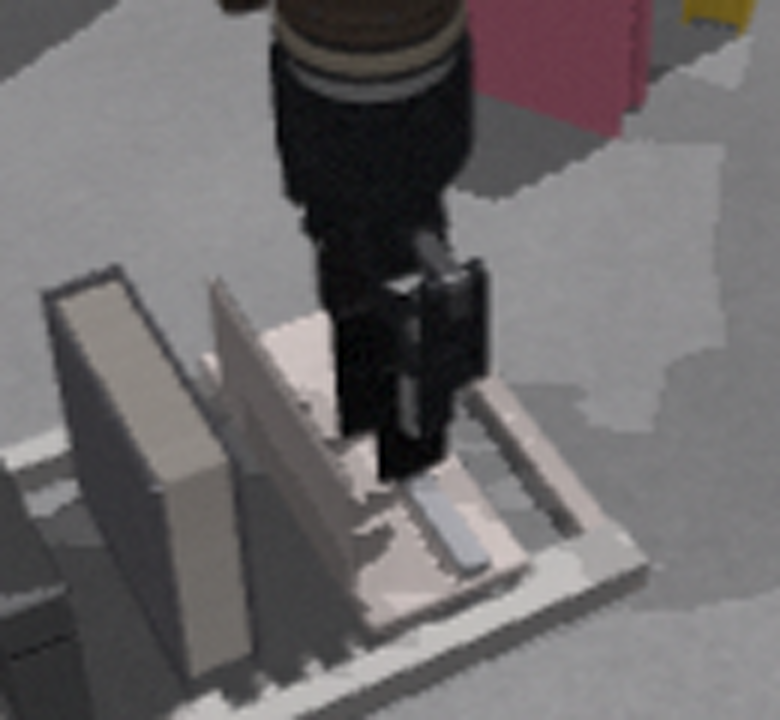

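The fingers are down around the blades with no contact force. Closing at 25 N.

Emit:
carry_out(
  commands=[
    {"delta_pos": [0,0.0026,-0.003],"delta_rot": [-0.007,0,-0.004],"claw": 70},
    {"delta_pos": [0,0.0026,-0.003],"delta_rot": [-0.007,0,-0.004],"claw": 60},
    {"delta_pos": [0,0.0026,-0.003],"delta_rot": [-0.007,0,-0.004],"claw": 40},
    {"delta_pos": [0,0.0026,-0.003],"delta_rot": [-0.007,0,-0.004],"claw": 20},
    {"delta_pos": [0,0.0026,-0.003],"delta_rot": [-0.007,0,-0.004],"claw": 10},
    {"delta_pos": [0,0.0026,-0.003],"delta_rot": [-0.007,0,-0.004],"claw": 10},
    {"delta_pos": [0,0.0026,-0.003],"delta_rot": [-0.007,0,-0.004],"claw": 10},
  ],
  force=25,
)

```text
time: 10.4
eef_pos: [0.5533, -0.0075, 0.0922]
tcp_rot: [0.694, 0.72, -0.003, -0.003]
contact_force: [-17.3, -1.9, 18.0]
opening: 0.393
```

Run:
```python
from ov import *
go((.555,-.0075,.088),92.2)
snap('scene','s8')
draw('s8','scene',[],160,280,250,380,6,'c12')
```

```text
t 10.4 pos [ 0.5533 -0.0075  0.0922] yaw 92.12 z [-0.008 -0.    -1.   ] F [-17.3  -1.9  18. ] op 0.393 q [-0.2   0.21  1.98 -0.    0.96 -0.23]
delta_pos [-0.0001  0.0018  0.0041] rot [-0.0083 -0.0003 -0.0015] rows 1.0
```

View pics/c12.png

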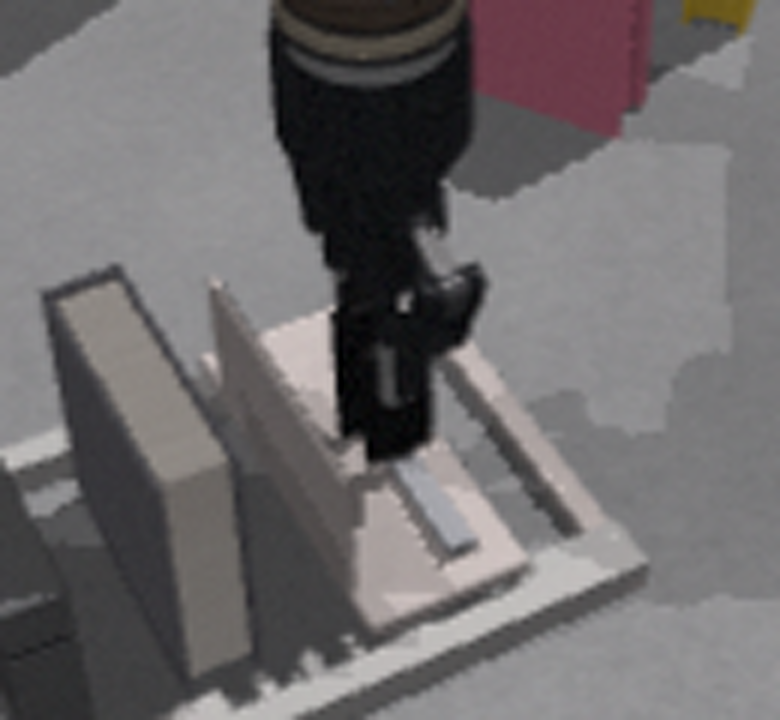

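Opening 0.393 (33.4 mm) means the lever is fully squeezed. The arm is loaded at Fx -17 and Fz +18 N, so I'll relax it by re-referencing the pose.

Emit:
carry_out(
  commands=[
    {"delta_pos": [0,0,-0.001],"delta_rot": [0,0,0],"claw": 10},
    {"delta_pos": [0,0,-0.001],"delta_rot": [0,0,0],"claw": 10},
    {"delta_pos": [0,0,-0.001],"delta_rot": [0,0,0],"claw": 10},
  ],
)

```text
time: 10.7
eef_pos: [0.5528, -0.0076, 0.0927]
tcp_rot: [0.694, 0.72, -0.003, -0.003]
contact_force: [-0.6, -1.1, -7.5]
opening: 0.379
```

Relaxed and still squeezed. Sliding inward along tool -x.

Emit:
carry_out(
  commands=[
    {"delta_pos": [-0.004,0,0],"delta_rot": [0,0,0],"claw": 10},
    {"delta_pos": [-0.008,0,0],"delta_rot": [0,0,0],"claw": 10},
    {"delta_pos": [-0.013,0,0],"delta_rot": [0,0,0],"claw": 10},
    {"delta_pos": [-0.018,0,0],"delta_rot": [0,0,0],"claw": 10},
    {"delta_pos": [-0.023,0,0],"delta_rot": [0,0,0],"claw": 10},
    {"delta_pos": [-0.028,0,0],"delta_rot": [0,0,0],"claw": 10},
    {"delta_pos": [-0.032,0,0],"delta_rot": [0,0,0],"claw": 10},
    {"delta_pos": [-0.035,0,0],"delta_rot": [0,0,0],"claw": 10},
  ],
)

```text
time: 11.37
eef_pos: [0.5541, -0.0432, 0.0927]
tcp_rot: [0.694, 0.72, -0.003, -0.003]
contact_force: [-0.1, 1.3, -4.9]
opening: 0.379
```

Run:
```python
from ov import *
go((.5525+.0033,-.0926,.092),92.2)
snap('scene','s9')
draw('s9','scene',[],160,310,210,370,5,'c13')
```

```text
t 11.37 pos [ 0.5541 -0.0432  0.0927] yaw 92.1 z [-0.009 -0.    -1.   ] F [-0.1  1.3 -4.9] op 0.379 q [-0.26  0.21  1.97 -0.    0.96 -0.29]
delta_pos [-0.0494 -0.0001  0.0007] rot [-0.0089 -0.0001 -0.0018] rows 2.0
```

View pics/c13.png

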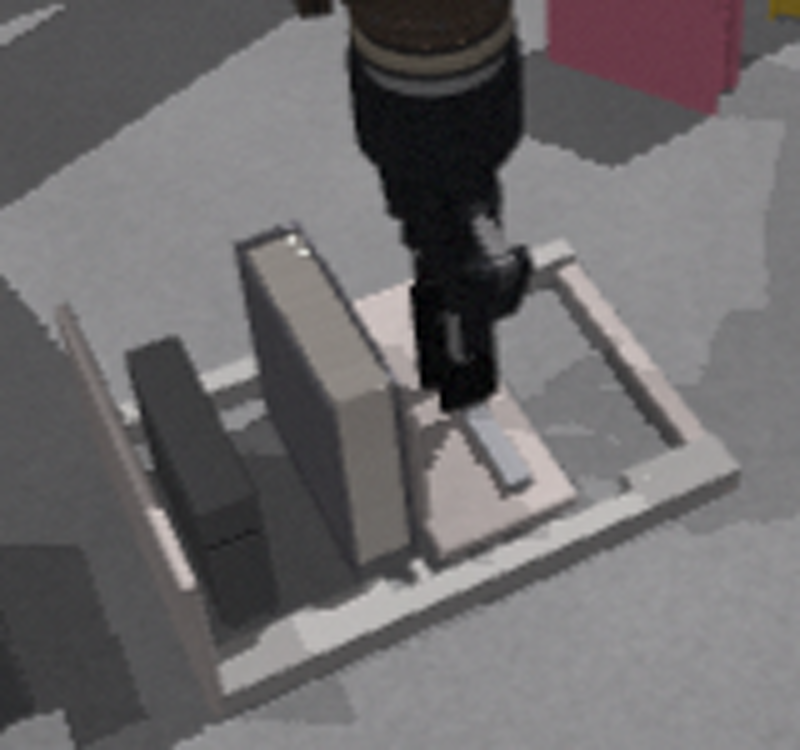

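The bookend followed by 35 mm and its plate, at crop (410,470), has just reached the book, which is upright. Continuing.

Emit:
carry_out(
  commands=[
    {"delta_pos": [-0.003,0,0],"delta_rot": [0,0,0],"claw": 10},
    {"delta_pos": [-0.007,0,0],"delta_rot": [0,0,0],"claw": 10},
    {"delta_pos": [-0.011,0,0],"delta_rot": [0,0,0],"claw": 10},
    {"delta_pos": [-0.015,0,0],"delta_rot": [0,0,0],"claw": 10},
    {"delta_pos": [-0.019,0,0],"delta_rot": [0,0,0],"claw": 10},
    {"delta_pos": [-0.023,0,0],"delta_rot": [0,0,0],"claw": 10},
    {"delta_pos": [-0.027,0,0],"delta_rot": [0,0,0],"claw": 10},
    {"delta_pos": [-0.031,0,0],"delta_rot": [0,0,0],"claw": 10},
  ],
)

```text
time: 12.08
eef_pos: [0.5553, -0.075, 0.0927]
tcp_rot: [0.694, 0.72, -0.003, -0.003]
contact_force: [0.4, 2.4, -5.1]
opening: 0.376
```

Run:
```python
from ov import *
go((.5525+.0033,-.0926,.092),92.2)
snap('scene','s10')
draw('s10','scene',[],160,310,210,370,5,'c14')
```

```text
t 12.08 pos [ 0.5553 -0.075   0.0927] yaw 92.1 z [-0.009 -0.001 -1.   ] F [ 0.4  2.4 -5.1] op 0.376 q [-0.31  0.22  1.96 -0.    0.96 -0.35]
delta_pos [-0.0176 -0.0002  0.0007] rot [-0.0088  0.0006 -0.0017] rows 1.0
```

View pics/c14.png

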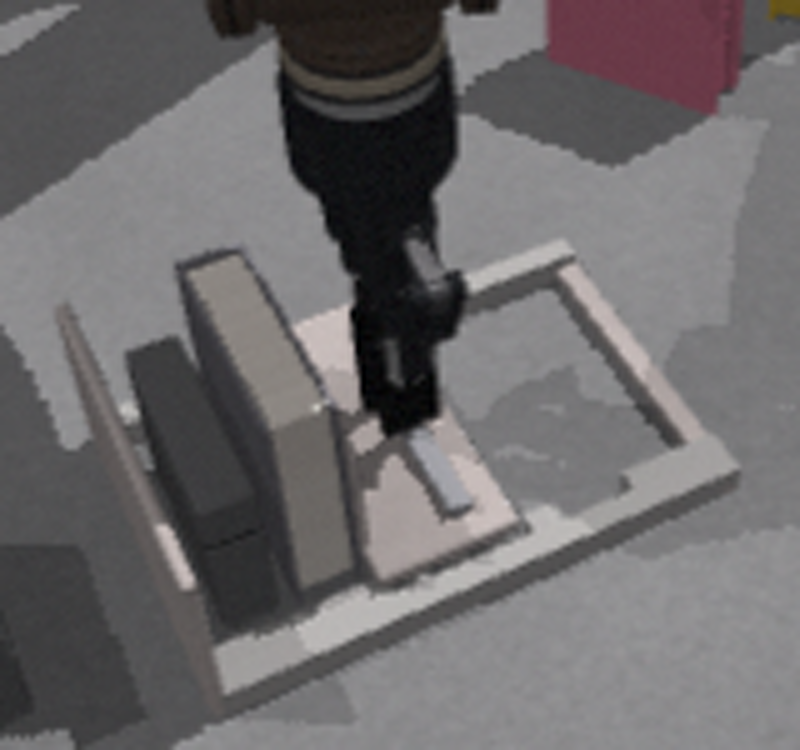

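Book upright and nearly at the case. Continuing more slowly while watching the force.

Emit:
carry_out(
  commands=[
    {"delta_pos": [-0.002,0,0],"delta_rot": [0,0,0],"claw": 10},
    {"delta_pos": [-0.004,0,0],"delta_rot": [0,0,0],"claw": 10},
    {"delta_pos": [-0.006,0,0],"delta_rot": [0,0,0],"claw": 10},
    {"delta_pos": [-0.008,0,0],"delta_rot": [0,0,0],"claw": 10},
    {"delta_pos": [-0.01,0,0],"delta_rot": [0,0,0],"claw": 10},
    {"delta_pos": [-0.012,0,0],"delta_rot": [0,0,0],"claw": 10},
    {"delta_pos": [-0.014,0,0],"delta_rot": [0,0,0],"claw": 10},
  ],
)

```text
time: 12.72
eef_pos: [0.5559, -0.0898, 0.0927]
tcp_rot: [0.694, 0.72, -0.004, -0.003]
contact_force: [0.0, 3.9, -4.7]
opening: 0.375
```

Run:
```python
from ov import *
go((.5525+.0033,-.0926,.092),92.2)
snap('scene','s11')
draw('s11','scene',[],160,310,210,370,5,'c15')
```

```text
t 12.72 pos [ 0.5559 -0.0898  0.0927] yaw 92.09 z [-0.009 -0.001 -1.   ] F [ 0.   3.9 -4.7] op 0.375 q [-0.34  0.23  1.96 -0.01  0.96 -0.37]
delta_pos [-0.0028 -0.0002  0.0007] rot [-0.0088  0.0012 -0.0019] rows 1.0
```

View pics/c15.png

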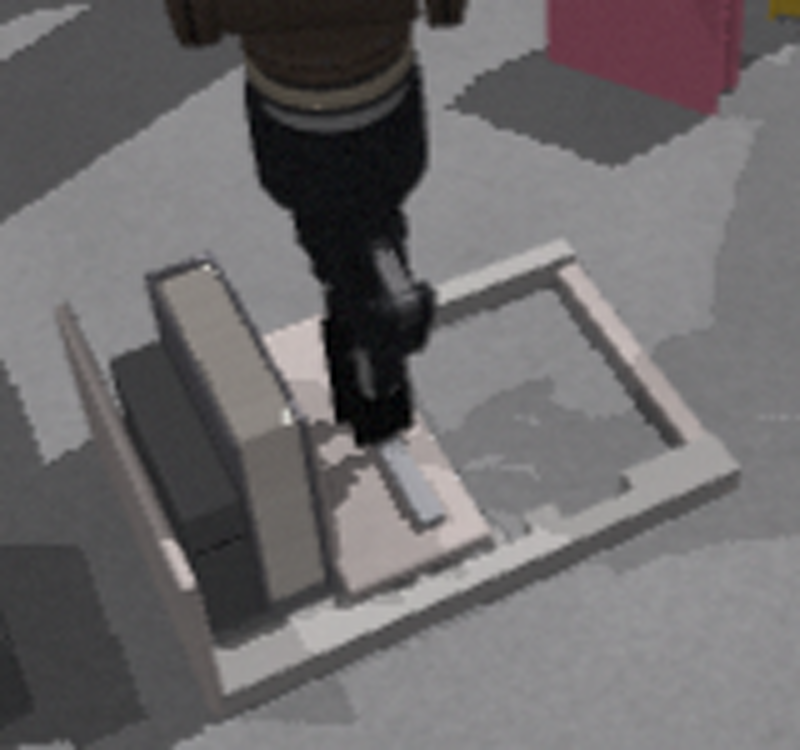

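The book is against the case and both are sliding, with Fy 3.9 N. Creeping until the force rises.

Emit:
carry_out(
  commands=[
    {"delta_pos": [-0.001,0,0],"delta_rot": [0,0,0],"claw": 10},
    {"delta_pos": [-0.002,0,0],"delta_rot": [0,0,0],"claw": 10},
    {"delta_pos": [-0.003,0,0],"delta_rot": [0,0,0],"claw": 10},
    {"delta_pos": [-0.004,0,0],"delta_rot": [0,0,0],"claw": 10},
  ],
)

```text
time: 13.1
eef_pos: [0.5561, -0.0943, 0.0927]
tcp_rot: [0.694, 0.72, -0.004, -0.002]
contact_force: [0.8, 4.0, -5.5]
opening: 0.376
```

Run:
```python
from ov import *
go((.5525+.0033,-.0926,.092),92.2)
```

```text
t 13.1 pos [ 0.5561 -0.0943  0.0927] yaw 92.09 z [-0.009 -0.002 -1.   ] F [ 0.8  4.  -5.5] op 0.376 q [-0.35  0.23  1.96 -0.01  0.96 -0.38]
delta_pos [ 0.0017 -0.0002  0.0007] rot [-0.0087  0.0017 -0.0019] rows 1.0
```

Emit:
carry_out(
  commands=[
    {"delta_pos": [-0.001,0,0],"delta_rot": [0,0,0],"claw": 10},
    {"delta_pos": [-0.001,0,0],"delta_rot": [0,0,0],"claw": 10},
  ],
)

```text
time: 13.27
eef_pos: [0.5561, -0.0955, 0.0927]
tcp_rot: [0.694, 0.72, -0.004, -0.002]
contact_force: [1.2, 3.6, -5.7]
opening: 0.376
```

Emit:
carry_out(
  commands=[
    {"delta_pos": [-0.001,0,0],"delta_rot": [0,0,0],"claw": 10},
    {"delta_pos": [-0.001,0,0],"delta_rot": [0,0,0],"claw": 10},
  ],
)

```text
time: 13.43
eef_pos: [0.5561, -0.0956, 0.0927]
tcp_rot: [0.694, 0.72, -0.003, -0.003]
contact_force: [1.1, 7.7, -4.1]
opening: 0.377
```

Run:
```python
from ov import *
go((.5525+.0033,-.0926,.092),92.2)
snap('scene','s12');snap('top','t12')
draw('s12','scene',[],170,300,210,340,6,'c16');draw('t12','top',[],130,230,290,430,5.7,'c17')
```

```text
t 13.43 pos [ 0.5561 -0.0956  0.0927] yaw 92.05 z [-0.009  0.    -1.   ] F [ 1.1  7.7 -4.1] op 0.377 q [-0.35  0.23  1.95 -0.    0.97 -0.38]
delta_pos [ 0.003  -0.0002  0.0007] rot [-0.0089 -0.0004 -0.0026] rows 1.0
```

View pics/c16.png

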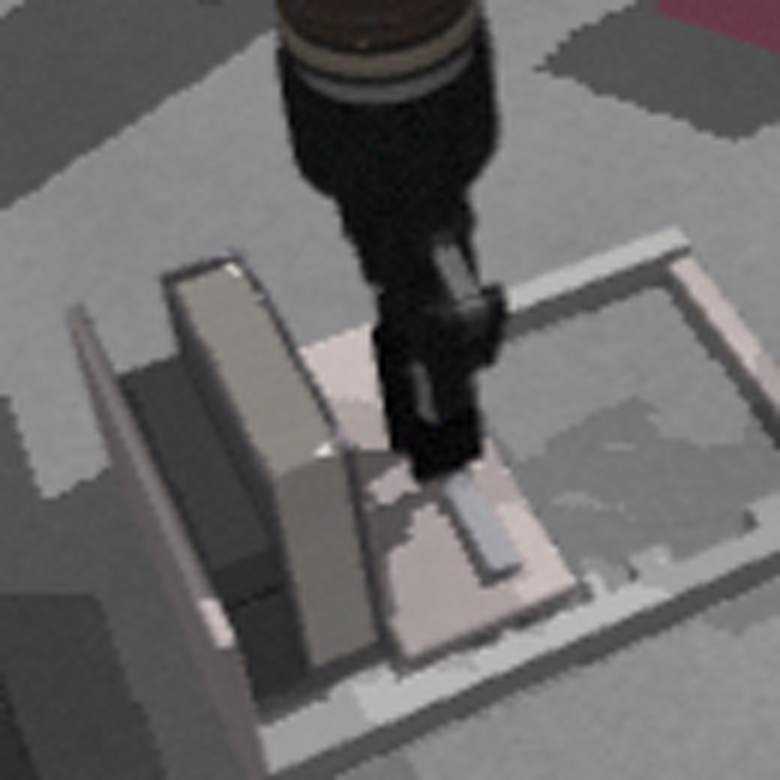

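View pics/c17.png

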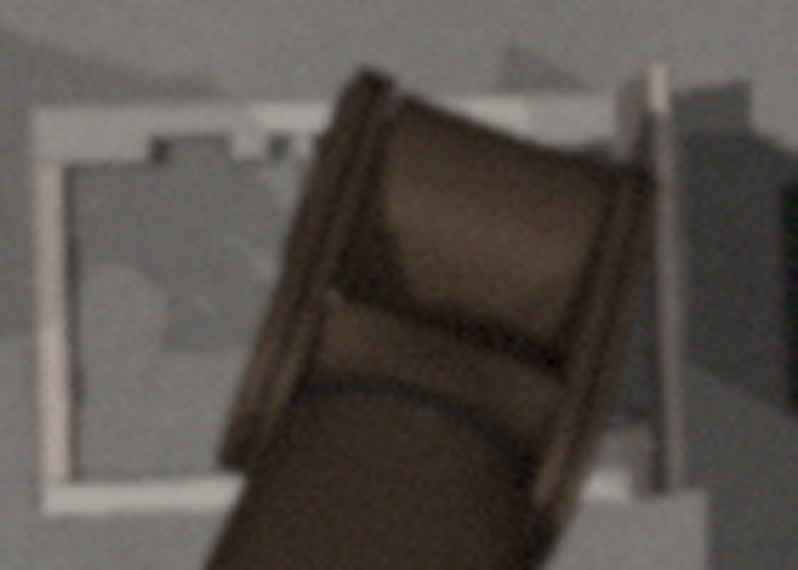

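It jams at y = -0.0956 after 88 mm of travel, force rising to 7.7 N with no motion. That is the predicted q ≈ 0.017 with everything solid against the plate. Backing out 2.5 mm to the 0.020 notch.

Emit:
carry_out(
  commands=[
    {"delta_pos": [0.0015,0,0],"delta_rot": [0,0,0],"claw": 10},
    {"delta_pos": [0.003,0,0],"delta_rot": [0,0,0],"claw": 10},
    {"delta_pos": [0.003,0,0],"delta_rot": [0,0,0],"claw": 10},
  ],
)

```text
time: 13.78
eef_pos: [0.5561, -0.0934, 0.0927]
tcp_rot: [0.694, 0.72, -0.004, -0.002]
contact_force: [0.6, -0.8, -6.6]
opening: 0.382
```

Emit:
carry_out(
  commands=[
    {"delta_pos": [0.0005,0,0],"delta_rot": [0,0,0],"claw": 45},
    {"delta_pos": [0.0005,0,0],"delta_rot": [0,0,0],"claw": 52},
    {"delta_pos": [0.0005,0,0],"delta_rot": [0,0,0],"claw": 60},
    {"delta_pos": [0.0005,0,0],"delta_rot": [0,0,0],"claw": 70},
    {"delta_pos": [0.0005,0,0],"delta_rot": [0,0,0],"claw": 80},
    {"delta_pos": [0.0005,0,0],"delta_rot": [0,0,0],"claw": 85},
    {"delta_pos": [0.0005,0,0],"delta_rot": [0,0,0],"claw": 85},
  ],
)

```text
time: 14.37
eef_pos: [0.5558, -0.093, 0.093]
tcp_rot: [0.694, 0.72, -0.004, -0.003]
contact_force: [0.4, -0.3, -0.5]
opening: 0.852
```

Emit:
carry_out(
  commands=[
    {"delta_pos": [0,0,-0.02],"delta_rot": [0,0,0],"claw": 85},
    {"delta_pos": [0,0,-0.045],"delta_rot": [0,0,0],"claw": 85},
    {"delta_pos": [0,0,-0.08],"delta_rot": [0,0,0],"claw": 85},
    {"delta_pos": [0,0,-0.12],"delta_rot": [0,0,0],"claw": 85},
    {"delta_pos": [0,0,-0.15],"delta_rot": [0,0,0],"claw": 85},
    {"delta_pos": [0.04,0,-0.16],"delta_rot": [0,0,0],"claw": 85},
    {"delta_pos": [0.08,0,-0.16],"delta_rot": [0,0,0],"claw": 85},
    {"delta_pos": [0.12,0,-0.16],"delta_rot": [0,0,0],"claw": 85},
  ],
)

```text
time: 15.03
eef_pos: [0.5532, 0.0278, 0.2548]
tcp_rot: [0.695, 0.719, -0.003, -0.001]
contact_force: [0.5, 1.0, -0.5]
opening: 0.847
```

Emit:
carry_out(
  commands=[
    {"delta_pos": [0.04,0,0],"delta_rot": [0,0,0],"claw": 85},
    {"delta_pos": [0.08,0,0],"delta_rot": [0,0,0],"claw": 85},
    {"delta_pos": [0.12,0,0],"delta_rot": [0,0,0],"claw": 85},
    {"delta_pos": [0.16,0,0],"delta_rot": [0,0,0],"claw": 85},
    {"delta_pos": [0.16,0,0],"delta_rot": [0,0,0],"claw": 85},
  ],
)

```text
time: 15.45
eef_pos: [0.5462, 0.1936, 0.2544]
tcp_rot: [0.693, 0.721, -0.003, -0.002]
contact_force: [0.2, -0.5, -0.3]
opening: 0.85
```

Run:
```python
from ov import *
go((.5525+.0033,-.0926,.092),92.2)
snap('scene','s13');snap('top','t13')
o=(.5575,-.0875);w=np.radians(2.2); q=.020
B=[(box(o,w,-.017,-.009,-.041+q,-.009+q,.05,.101),(0,0,255)),(box(o,w,.021,.029,-.041+q,-.009+q,.05,.101),(0,0,255)),(box(o,w,-.065,.065,-.075+q,-.075+q,0,.095),(255,255,0)),]
draw('s13','scene',B,160,290,200,330,6,'c18');draw('t13','top',[],130,230,280,460,4.4,'c19');draw('t13','top',B,130,230,290,430,5.7,'c20')
```

```text
t 15.45 pos [0.5462 0.1936 0.2544] yaw 92.32 z [-0.007 -0.001 -1.   ] F [ 0.2 -0.5 -0.3] op 0.85 q [0.17 0.08 1.81 0.   1.27 0.12]
delta_pos [-0.2863 -0.0009  0.1625] rot [-0.0071  0.0003  0.002 ] rows 8.0
```

View pics/c18.png

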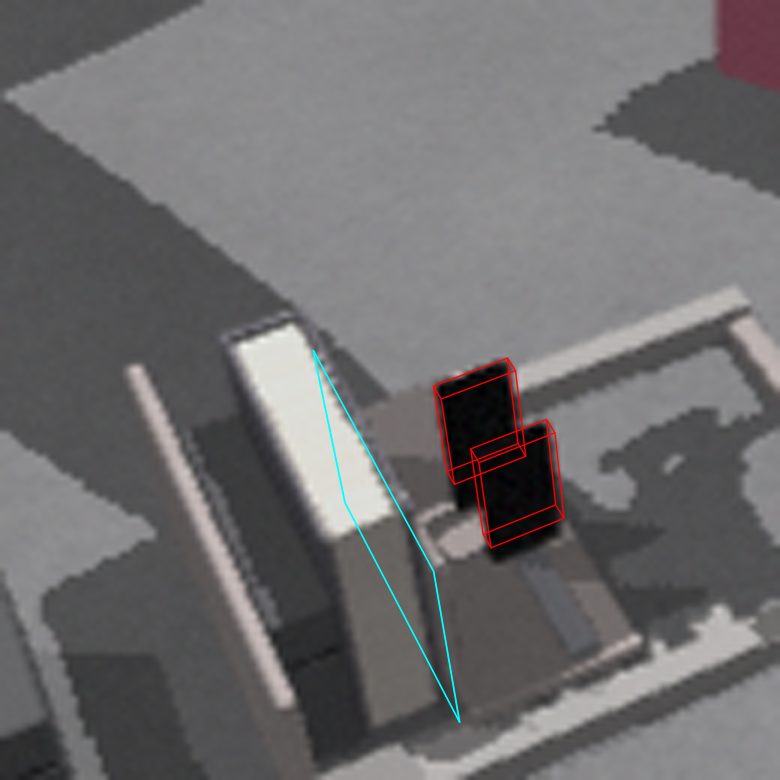

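View pics/c19.png

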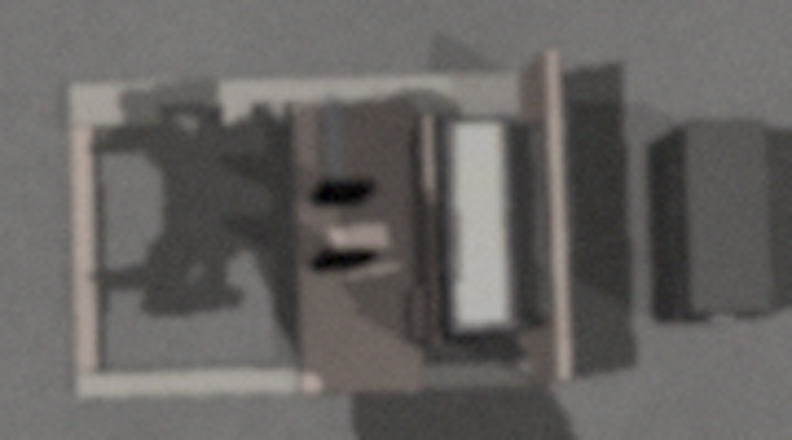

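View pics/c20.png

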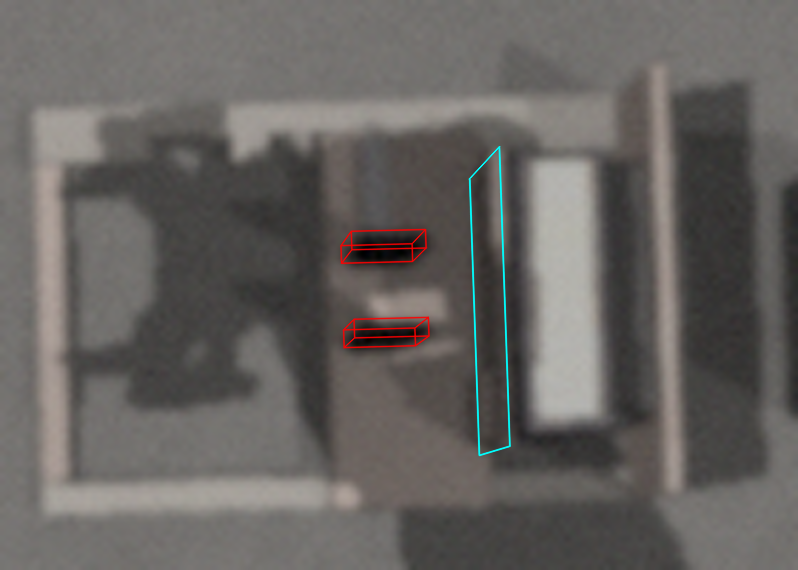

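Both views match the bookend at 0.020, with the blades spread as when let go, the book upright and the case behind it. Last, I'll measure blade spacing and bystander positions against the first pictures.

Run:
```python
from h import *
def blades(fn,c0,c1):
    im=np.load(f'pics/{fn}.npz')['im'].astype(float).mean(2); w=np.clip(45-im,0,None)
    r=w[165:200,c0:c1]; rows=r.sum(1); v=np.arange(165,200)
    return [(fn,[round(float((v[s]*rows[s]).sum()/rows[s].sum()),2) for s in (v<=182,v>182)], round(float((r.sum(0)*np.arange(c0,c1)).sum()/r.sum()),2))]
print(blades('top0',314,334),blades('t13',347,368))
a=np.load('pics/top0.npz')['im'].mean(2);b=np.load('pics/t13.npz')['im'].mean(2)
for nm,(r0,r1,c0,c1) in dict(punch=(122,180,172,228),tumbler=(85,135,222,268),spare=(150,210,426,462)).items():
    print(nm,cv2.phaseCorrelate(a[r0:r1,c0:c1],b[r0:r1,c0:c1]))
for c in [(357,186),(357,180)]: pass
W=cloud('top',np.load('pics/t13.npz')['d']); print('book top',np.nanmedian(W[160:200,386:394].reshape(-1,3),0))
```

```text
[('top0', [174.35, 189.42], 323.66)] [('t13', [173.38, 188.62], 357.09)]
punch ((-0.1619080621028317, -2.658468217754205), 0.2896411960094984)
tumbler ((-0.07460888816248001, -0.19889991771903226), 0.9427702013851909)
spare ((0.043608743262208094, -0.01543910563418649), 1.015707183054874)
book top [ 0.56099875 -0.16601703  0.11943104]
```

Blade spacing is unchanged, so the lever is let go. The punch correlation is weak (0.29), so I'll look at it directly.

Run:
```python
from h import *
ims=[cv2.resize(np.load(f'pics/{f}.npz')['im'][80:200,150:280,::-1],None,fx=3,fy=3,interpolation=cv2.INTER_CUBIC) for f in('top0','t13')]
cv2.imwrite('pics/c21.png',np.hstack(ims))
f=lambda u:ray('top',u,181.5,.101)[1]
print(f(323.66),f(357.09),f(323.66)-f(357.09))
```

```text
-0.008366980278482067 -0.09021854029124428 0.08185156001276221
```

View pics/c21.png

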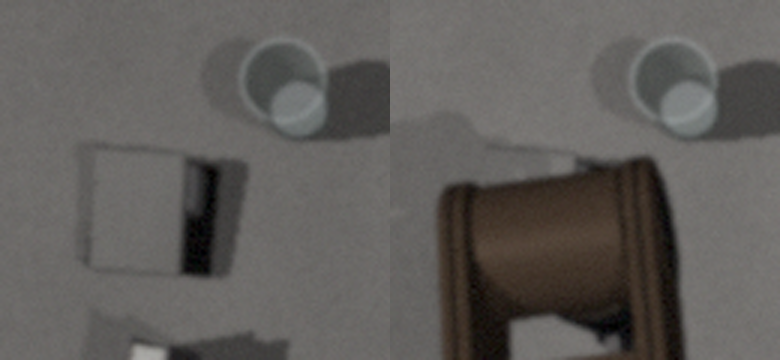

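The arm only hides the punch in this view and never went near it. The tumbler and spare case show no shift. A full-out lever means the tooth is in a notch, since on a land it would sit at 8 mm or more. The only notch near is 0.020. Handing in.

```bash
python3 -c "
from h import *
s=ctrl.get_state();print(s['time'],s['contact_force'].round(1)); print(ctrl.sign_off())"
```

```text
15.55 [ 0.6 -0.5  0. ]
the job is handed in; nothing more can be done
None
```

The book is in the rack and the bookend is locked in the 0.020 notch. I handed the job in at about 15.6 s; sign-off gives no verdict.

I set the grey book down between the thin case and the bookend, opening the fingers only once I felt desk contact. I then squeezed the lever and slid the bookend in until the book and case were solid against the end plate. After backing off about 2 mm, I let go and withdrew the arm.

**Last checks**
- **Book and case:** both camera views show the book upright in the rack, with the thin case behind it.
- **Lever:** blade spacing in the top picture is 15.2 px now against 15.1 px at the start, so the lever is fully out and the tooth is in a notch.
- **Bookend position:** the picture overlay fits a position of 0.020. The arm's own travel to the jam (88 mm) also put it there after backing off.
- **Disagreement on travel:** the top camera gave 81.9 mm of bookend travel and the arm gave 85.4 mm. I put this down to the camera seeing more of the blade sides at the new position. Since the lever is fully out, 0.020 is still the only notch close enough.
- **Spare case and tumbler:** neither has shifted.
- **Hole punch:** I couldn't check it at the end because the arm hid it in the last top picture. The arm never went near it and no unexpected force was felt.

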